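# Brake, stopper and send the canister trolley

## Robot

A 7-joint arm with a two-finger parallel gripper is mounted at the origin on the work surface; the furniture and walls round the work are solid. World frame = base frame: x ahead of the robot, y to its left, z up, the work surface at z = 0. Lengths are in m, angles in rad, forces in N, time in s.
With the tool pointing down it reaches from about 0.4 to 0.9 m from the base axis. Payload 5.5 kg.
Tool frame: the origin (TCP) lies on the centre line of the jaws, within the pads' length; the fingertips stand 25 mm ahead of it and the grasp point (between the pads) lies 6 mm ahead of it; z points along the fingers, y is the line along which they close (so a half turn about z gives the same grasp; the last joint's range is limited). The gripper opens to 85 mm and grips with 20 to 120 N. Pads are 22 mm wide; open, the fingers measure 114 mm over their backs; the gripper's body (76 mm by 85 mm) begins 54 mm behind the grasp point. The pads swing forward as they close: fully open they stand 13 mm farther back than shut.
Start: joints at [-1.022, 0.501, -0.427, 1.55, 0.221, 1.138, -0.21], TCP at [0.183, 0.624, 0.256] pointing down, gripper open.
Joint ranges: [-2.88, 2.88], [-0.31, 2.03], [-1.54, 1.56], [0.2, 2.42], [-1.41, 4.55], [0.19, 2.02], [-2.57, 2.57]. Speed limits (rad/s): [2.57, 2.57, 3.14, 3.14, 3.14, 3.14, 3.14].

## Interface

Orientations are given as a 3x3 rotation matrix whose columns are the frame's x, y, z axes.
In Python, from station import status, capture, order, models gives the robot as it stands.
- The arm moves only by the tool step_arm, never from a script. Its argument "targets" is one flat list of numbers, 7 for each row, row after row: the shift along the tool's x, y, z in m, then the turn, a rotation vector about the tool's x, y, z in degrees, then the opening, from -1 (shut) to 1 (fully open). In form: [dx, dy, dz, ax, ay, az, hand, dx, dy, dz, ax, ay, az, hand, ...]. A call has 1 to 20 rows; each row shifts and turns the commanded pose from where the row before left it, along the tool's axes as they then stand; what a row does not reach is not made up. A row lasts 1/8 s, in which the tool goes at most 62.5 mm and 10.7 degrees, less where a joint would pass 70% of its speed; a pose out of reach is approached as far as the arm can. A call with a gripper value outside its range is refused whole. The fingers move at their own pace and stop on an object; "squeeze" is the grip in N (left out, the last holds). Time passes only in rows, so rows that do not move let the fingers close. It gives the time, the measured TCP pose, the force, the opening and the grip force at its end, in the units of the state.
- status.sense(): the state, without advancing time (a new reading comes with each control period).
- capture(name): name is "side" or "top"; returns a dict with "img" (400x640x3 uint8, red, green, blue), "range_z" (400x640 float32, m along the optical axis (not along the pixel's ray), 0 where there is no reading), "intrinsics" (3x3 intrinsics, pixels), "rvec" (rotation vector, rad) and "tvec" (3), from world to camera coordinates, as OpenCV has them. Camera axes: x right, y down, z forward; pixel columns grow to the right and rows downward; lengths in m; the calibration is good to about 2 mm. A picture is of the moment at which its call begins.
- order.job_done(): hands the job in; it is judged then, once.
Trained networks look in a picture, given as the dict that the camera call returned (one of the last four; its "shot" number tells which), for a name from the list of things; names that differ only in an ending like _2 or _b are one class to them, and where a whole thing is asked for, a point or a joint stands for the part that bears it (a point fixed in the world has none). Each returns a list of dicts, best first, with "p" (0 to 1); they miss things now and then, are a little off and sometimes report something else, mostly with a low value. They report only what shows in the picture. A call takes as long as a camera call.
- models.look_for(picture, target): "bbox" ([left, top, right, bottom] in pixels, round what is visible of it).
- models.spot_point(picture, target): "location" ([column, row] in pixels: a listed point, or the origin of a listed thing).
The state is a dict: "time_s": time; "joint_pos": joint angles; "dq": joint speeds; "joint_efforts": joint torques, N m; "eef_pos": TCP position; "ee_rot": TCP orientation; "contact_force": force on the tool from outside, world axes, zero at the start; "torque": the same for the moment, N m; "grip_width": opening from 0.0 (shut) to 1.0 (fully open); "grip_force": force on a finger pad.
Only numpy, scipy, OpenCV 4.12 (cv2) and the standard library are available. Lean on these libraries where they do the work, as an engineer would, in place of code of your own. Each camera call takes 0.05 s, during which the arm holds its last target. There are 200 camera calls.

## Task

Roll the little canister trolley to its right-hand end stop and push its brake lever fully down to lock it. Put every loose stopper from the counter into a canister of its own and press it down until its wooden rim rests on the canister. Then flick the brake lever fully up, roll the trolley to its left-hand end stop and push the lever fully down again to lock it there, leaving the other things on the counter alone.

Things in the scene. Friction and masses are not known exactly. Their poses are not given: they have to be found in the camera images.
- stopper_0: loose stopper: tapered cork plug, 36 mm wide at the foot, 46 mm at 24 mm height; then a wooden rim 54 mm wide, 7 mm thick; then a wooden knob 26 mm wide, 24 mm high (31 to 55 mm above the foot). 60 g. Origin at the centre of the foot, z up to the knob. Starts standing on the counter. All are alike, any fits any canister; 2 to 4 are present, the rest absent (None from the start)
- stopper_1: loose stopper: tapered cork plug, 36 mm wide at the foot, 46 mm at 24 mm height; then a wooden rim 54 mm wide, 7 mm thick; then a wooden knob 26 mm wide, 24 mm high (31 to 55 mm above the foot). 60 g. Origin at the centre of the foot, z up to the knob. Starts standing on the counter. All are alike, any fits any canister; 2 to 4 are present, the rest absent (None from the start)
- stopper_2: loose stopper: tapered cork plug, 36 mm wide at the foot, 46 mm at 24 mm height; then a wooden rim 54 mm wide, 7 mm thick; then a wooden knob 26 mm wide, 24 mm high (31 to 55 mm above the foot). 60 g. Origin at the centre of the foot, z up to the knob. Starts standing on the counter. All are alike, any fits any canister; 2 to 4 are present, the rest absent (None from the start)
- stopper_3: loose stopper: tapered cork plug, 36 mm wide at the foot, 46 mm at 24 mm height; then a wooden rim 54 mm wide, 7 mm thick; then a wooden knob 26 mm wide, 24 mm high (31 to 55 mm above the foot). 60 g. Origin at the centre of the foot, z up to the knob. Starts standing on the counter. All are alike, any fits any canister; 2 to 4 are present, the rest absent (None from the start)
- mouth_0 (a point): centre of the mouth of a white ceramic canister, at rim level, 100 mm above the counter, riding with the trolley. The rightmost of four alike in one row, 64 mm apart, fixed to the deck: 56 mm wide outside, 60 mm tall, mouth 50 mm inside. Its y axis points along the row towards the left end. Canisters left over stay empty
- mouth_1 (a point): centre of the mouth of a white ceramic canister, at rim level, 100 mm above the counter, riding with the trolley. Second from the right. Three sprung rubber nubs 8 mm below each rim grip the cork: just let go, a stopper stays with its rim about 4 to 6 mm too high; press it down with 10 to 15 N (up to 25 is safe)
- mouth_2 (a point): centre of the mouth of a white ceramic canister, at rim level, 100 mm above the counter, riding with the trolley. Third from the right. A stopper is home when its wooden rim rests on the canister, its foot then 24 mm below this point; it stays there by itself
- mouth_3 (a point): centre of the mouth of a white ceramic canister, at rim level, 100 mm above the counter, riding with the trolley. The leftmost, next to the push post
- trolley (a joint): position of the trolley on its fixed track, m: 0 at the right-hand end stop (-y side), 0.100 at the left-hand one (+y side). The track lies along y within 0.07 rad. The deck is wood, 292 mm long, 66 mm wide, top 40 mm above the counter. Unbraked it slides with 1.5 N of friction and stays where it is left. Starts between the ends
- brake (a joint): angle of the brake lever, rad: 0 fully raised (released), 0.90 level (locked). Stays where it is left; 4 N on its pad turns it. Locked, a tooth under it drops past the end of a fixed keeper bar and the trolley cannot roll; this works only within 3 mm of either end stop, elsewhere the tooth lands on the bar and the lever stops half way
- brake_hinge (a point): hinge axis of the brake lever, at the middle of the trolley's front edge, 26 mm above the counter; rides with the trolley. The lever points from it to the robot's side, away from the canisters
- brake_pad (a point): top of the lever's rubber foot pad, 58 mm out from the hinge, 10 mm short of the lever's free end; 16 mm wide (along the track), 20 mm long, 7 mm thick. Raised, it is 75 mm above the counter and 36 mm in front of the hinge; locked, 32 mm up and 58 mm in front. Free below and at both sides: press it from above; pinch it across its width or hook it from below to lift it
- post_top (a point): top of the trolley's steel push post, upright, 16 mm in diameter, round-ended, from the deck (40 mm) to 108 mm above the counter, near the deck's left end, 50 mm left of mouth_3
- price_stand: black price stand, 47x88x58 mm; a bystander to leave alone; origin at the centre of its underside
- jam_jar: jam jar, 62 mm across, 85 mm high; a bystander to leave alone; origin at the centre of its underside
- oven_sign: upright menu sign, 62x150x208 mm; a bystander to leave alone; origin at the centre of its underside
- marker: marker pen, 135 mm long, 16 mm thick; a bystander to leave alone; origin at the centre of its underside

How it is judged:
By the outcome, as a careful person would: the job done as asked, in the order asked, and still so for the second after the job is handed in, with the robot touching nothing.
Of stopper_0, stopper_1, stopper_2, stopper_3 only 2 to 4 are there at a start; the rules pass over those that are not, and their reading is None.
At some moment in a run one of stopper_0, stopper_1, stopper_2, stopper_3 may be knocked a few centimetres aside while the robot is not near it.
It also fails if it takes over 210 s, if anything falls off the work surface, if the arm or the gripper's body presses on something with over 40 N, if the wrist force passes 120 N, or if a joint passes its speed limit or range.

## Working session

There is one attempt and no reset: what is moved stays moved. The work goes in short steps, Python scripts to look and compute and a tool call to move; the robot and the scene stay as the last step left them, time stands still between calls to the robot, and variables do not carry over. Pictures are saved under pics/ and viewed, at most 14 in all, crops included, and the job is handed in when it is done.

Besides the shell and the picture viewer there is one more tool, called after ">>>" by a JSON object that holds its "name" and its "arguments". step_arm: Moves the arm, as the interface text tells. Its arguments: {"type":"object","properties":{"targets":{"type":"array"},"squeeze":{"type":"number"}},"required":["targets"]}

```bash
ls; mkdir -p pics
cat > h.py <<'E'
import numpy as np, cv2
from station import status, capture, order, models
def proj(c,p):
    return cv2.projectPoints(np.float64([p]),c['rvec'],c['tvec'],c['intrinsics'],None)[0][0,0]
def ray(c,uv):
    R=cv2.Rodrigues(np.float64(c['rvec']))[0]; t=np.float64(c['tvec']).ravel()
    d=R.T@np.linalg.inv(c['intrinsics'])@np.array([uv[0],uv[1],1.]); return -R.T@t,d
def atz(c,uv,z):
    o,d=ray(c,uv); return o+d*(z-o[2])/d[2]
def cloud(c):
    K=c['intrinsics'];Z=c['range_z'];v,u=np.indices(Z.shape)
    P=np.stack([(u-K[0,2])/K[0,0]*Z,(v-K[1,2])/K[1,1]*Z,Z],-1)
    R=cv2.Rodrigues(np.float64(c['rvec']))[0]; 
    W=(P-np.float64(c['tvec']).ravel())@R; W[Z==0]=np.nan; return W
def save(c,n): cv2.imwrite(f'pics/{n}.png',c['img'][...,::-1])
E
python3 - <<'E'
from h import *
s=status.sense(); print({k:np.round(v,3).tolist() for k,v in s.items()})
for n in('top','side'):
    c=capture(n); save(c,n+'0'); print(n,ray(c,(320,200)))
    for t,z in(('stopper_0',0),('mouth_0',.1),('brake_hinge',.026),('brake_pad',.07),('post_top',.108),('jam_jar',0),('price_stand',0),('oven_sign',0),('marker',0)):
        for r in models.spot_point(c,t)[:6]:
            if r['p']>.2: print(t,round(r['p'],2),np.round(r['location']),np.round(atz(c,r['location'],z),3))
E
```

```text
pics
{'time_s': 0.0, 'joint_pos': [-1.022, 0.502, -0.427, 1.551, 0.221, 1.138, -0.21], 'dq': [-0.0, -0.0, 0.0, -0.0, -0.002, 0.001, 0.001], 'joint_efforts': [0.0, -56.952, -5.816, -28.094, 0.011, 0.012, 0.0], 'eef_pos': [0.183, 0.623, 0.255], 'ee_rot': [[-0.959, 0.282, -0.001], [0.282, 0.959, -0.002], [0.0, -0.002, -1.0]], 'contact_force': [0.58, 0.865, -0.381], 'torque': [-0.011, -0.013, -0.012], 'grip_force': 0.0, 'grip_width': 0.996}
top (array([0.28245148, 0.03212066, 1.03291677]), array([ 0.16365301, -0.02184605, -0.98636124]))
stopper_0 0.83 [389. 232.] [ 0.37  -0.179  0.   ]
stopper_0 0.72 [209. 243.] [0.331 0.302 0.   ]
stopper_0 0.57 [259. 223.] [0.388 0.172 0.   ]
stopper_0 0.54 [427. 245.] [ 0.338 -0.28   0.   ]
mouth_0 0.95 [362. 166.] [ 0.525 -0.09   0.1  ]
mouth_0 0.76 [334. 165.] [ 0.527 -0.023  0.1  ]
mouth_0 0.7 [305. 168.] [0.516 0.05  0.1  ]
mouth_0 0.55 [280. 169.] [0.514 0.113 0.1  ]
brake_hinge 0.83 [314. 190.] [0.476 0.026 0.026]
brake_pad 0.45 [316. 199.] [0.444 0.022 0.07 ]
brake_pad 0.34 [360. 168.] [ 0.529 -0.09   0.07 ]
brake_pad 0.21 [307. 169.] [0.521 0.
[... 631 characters left out ...]
opper_0 0.71 [255. 200.] [0.331 0.31  0.   ]
mouth_0 0.95 [348. 198.] [0.516 0.036 0.1  ]
mouth_0 0.89 [372. 222.] [ 0.522 -0.089  0.1  ]
mouth_0 0.8 [362. 208.] [ 0.527 -0.019  0.1  ]
mouth_0 0.63 [337. 188.] [0.51  0.101 0.1  ]
brake_hinge 0.68 [335. 227.] [0.482 0.038 0.026]
brake_pad 0.53 [321. 218.] [0.439 0.019 0.07 ]
brake_pad 0.53 [312. 187.] [0.471 0.195 0.07 ]
post_top 0.63 [328. 178.] [0.505 0.153 0.108]
jam_jar 0.83 [420. 309.] [ 0.543 -0.278  0.   ]
price_stand 0.86 [283. 196.] [0.416 0.313 0.   ]
oven_sign 0.86 [314. 188.] [0.518 0.334 0.   ]
oven_sign 0.41 [256. 199.] [0.336 0.318 0.   ]
marker 0.76 [298. 266.] [ 0.36  -0.054  0.   ]
marker 0.54 [336. 226.] [0.502 0.083 0.   ]
```

View pics/top0.png

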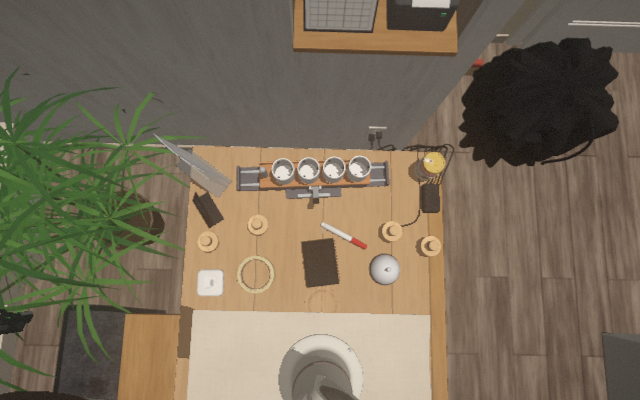

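View pics/side0.png

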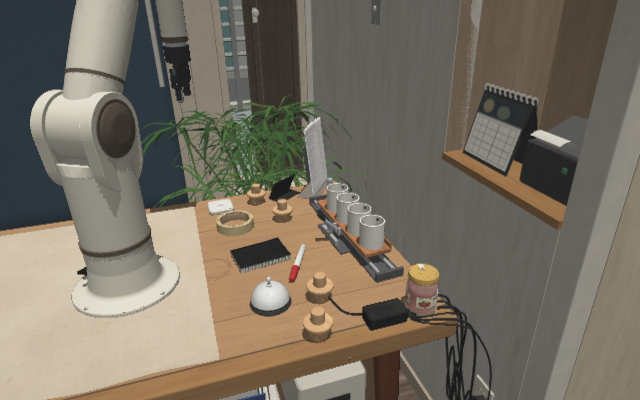

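Run:
```python
from h import *
for n in('top','side'):
    c=capture(n); W=cloud(c)
    z=W[...,2]
    def cl(x0,x1,y0,y1,z0,z1):
        m=(W[...,0]>x0)&(W[...,0]<x1)&(W[...,1]>y0)&(W[...,1]<y1)&(z>z0)&(z<z1); return W[m]
    for (x,y) in((.37,-.175),(.331,.305),(.385,.177),(.339,-.277)):
        p=cl(x-.05,x+.05,y-.05,y+.05,.045,.065); print(n,'knob',len(p),np.round(p.mean(0),4),np.round(p.min(0),3),np.round(p.max(0),3))
    p=cl(.45,.6,.13,.18,.085,.12); print('post',len(p),np.round(p.mean(0),4),np.round(np.nanmax(p,0),3))
    p=cl(.38,.47,-.03,.08,.05,.1); print('pad',len(p),np.round(p.mean(0),4),np.round(p.min(0),3),np.round(p.max(0),3))
    p=cl(.47,.57,-.14,.15,.09,.105); print('rims',len(p),np.round(p.min(0),3),np.round(p.max(0),3),np.polyfit(p[:,1],p[:,0],1))
    p=cl(.2,.8,-.6,.6,.12,.5); print('tall',len(p),np.round(p.min(0),3),np.round(p.max(0),3))
```

```text
top knob 86 [ 0.3714 -0.177   0.0556] [ 0.359 -0.19   0.046] [ 0.384 -0.166  0.06 ]
top knob 89 [0.3346 0.2977 0.0554] [0.323 0.286 0.046] [0.346 0.311 0.059]
top knob 82 [0.3807 0.171  0.0555] [0.369 0.159 0.046] [0.392 0.182 0.061]
top knob 87 [ 0.3349 -0.2771  0.0556] [ 0.323 -0.291  0.046] [ 0.346 -0.267  0.061]
post 60 [0.5107 0.1495 0.1021] [0.528 0.164 0.112]
pad 64 [0.4477 0.0228 0.0677] [0.433 0.016 0.05 ] [0.466 0.029 0.081]
rims 528 [ 0.487 -0.112  0.09 ] [0.554 0.15  0.105] [-0.05432592  0.52080519]
tall 422 [ 0.236 -0.314  0.12 ] [0.8   0.599 0.21 ]
side knob 125 [ 0.3698 -0.1823  0.053 ] [ 0.359 -0.191  0.045] [ 0.382 -0.168  0.058]
side knob 49 [0.3317 0.2935 0.0521] [0.32  0.285 0.045] [0.344 0.31  0.058]
side knob 61 [0.3793 0.1678 0.0522] [0.367 0.157 0.045] [0.392 0.184 0.057]
side knob 165 [ 0.3342 -0.2823  0.0533] [ 0.323 -0.292  0.045] [ 0.348 -0.268  0.057]
post 92 [0.5115 0.1417 0.096 ] [0.53  0.165 0.108]
pad 54 [0.4457 0.0192 0.065 ] [0.432 0.014 0.05 ] [0.463 0.031 0.079]
rims 772 [ 0.485 -0.114  0.09 ] [0.552 0.149 0.103] [-0.04309224  0.51863245]
tall 1222 [ 0.2   -0.316  0.12 ] [0.8 0.6 0.5]
```

The scene shows four stoppers: in the top picture at (392,232), (431,246), (258,225) and (207,242). The trolley sits mid-track with its lever at (316,195), and the sign stands just past the track's left end. I'll turn the tool so its x runs along the track, then grip the post.

>>> {"name": "step_arm", "arguments": {"targets": [0,0,-0.008,0,0,10.1,0.2,0,0,-0.008,0,0,10.1,0.2,0,0,-0.008,0,0,10.1,0.2,0,0,-0.008,0,0,10.1,0.2,0,0,-0.008,0,0,10.1,0.2,0,0,-0.008,0,0,10.1,0.2,0,0,0,0,0,10.1,0.2,-0.03,0.02,0,0,0,0,0.2,-0.04,0.025,0,0,0,0,0.2,-0.04,0.025,0,0,0,0,0.2,-0.04,0.025,0,0,0,0,0.2,-0.04,0.025,0,0,0,0,0.2,-0.04,0.025,0,0,0,0,0.2,-0.04,0.025,0,0,0,0,0.2,-0.04,0.025,0,0,0,0,0.2,-0.04,0.025,0,0,0,0,0.2,0,0,0,0,0,0,0.2,0,0,0,0,0,0,0.2], "squeeze": 25}}

```text
time_s: 3.35
eef_pos: [0.4205, 0.2859, 0.3044]
ee_rot: [[-0.051, 0.999, -0.0], [0.999, 0.051, 0.001], [0.001, -0.0, -1.0]]
contact_force: [0.4, 0.8, 0.4]
grip_width: 0.599
grip_force: 0.0
```

```bash
cat >> h.py <<'E'
def go(x,y,z):
    s=status.sense(); R=np.array(s['ee_rot']); p=np.array(s['eef_pos'])
    print('t',round(s['time_s'],2),'p',np.round(p,4),'delta tool',np.round(R.T@(np.array([x,y,z])-p),4),'F',np.round(s['contact_force'],1),'w',round(s['grip_width'],3),'gf',round(s['grip_force'],1))
    # rotation needed to reach yaw 2.9 deg, tool down
    a=np.radians(2.9); T=np.array([[-np.sin(a),np.cos(a),0],[np.cos(a),np.sin(a),0],[0,0,-1]]).T
    print('rot deg',np.round(np.degrees(cv2.Rodrigues(R.T@T)[0].ravel()),2),'q',np.round(s['joint_pos'],2))
E
python3 - <<'E'
from h import *
go(.512,.152,.25)
W=np.concatenate([cloud(capture(n)).reshape(-1,3) for n in('side',)])
m=(W[:,0]>.4)&(W[:,0]<.7)&(W[:,1]>.2)&(W[:,1]<.45)
for a in np.arange(.02,.24,.04):
    p=W[m&(W[:,2]>a)&(W[:,2]<a+.04)]
    if len(p):
        i=p[:,1].argmin(); print(round(a,2),len(p),p[i].round(3),p.min(0).round(3),p.max(0).round(3))
E
```

```text
t 3.35 p [0.4205 0.2859 0.3044] delta tool [-0.1384  0.0846  0.0543] F [0.4 0.8 0.4] w 0.599 gf 0.0
rot deg [-0.01 -0.04  0.03] q [-0.66  0.17  0.01  1.86 -0.    1.12 -0.6 ]
0.02 427 [0.486 0.226 0.02 ] [0.401 0.226 0.02 ] [0.578 0.382 0.06 ]
0.06 284 [0.489 0.261 0.064] [0.475 0.261 0.06 ] [0.574 0.387 0.1  ]
0.1 293 [0.482 0.262 0.114] [0.471 0.262 0.1  ] [0.57  0.393 0.14 ]
0.14 261 [0.479 0.267 0.151] [0.469 0.267 0.14 ] [0.568 0.393 0.18 ]
0.18 181 [0.478 0.269 0.18 ] [0.476 0.269 0.18 ] [0.563 0.395 0.209]
```

>>> {"name": "step_arm", "arguments": {"targets": [-0.035,0.021,0,0,0,0,0.2,-0.035,0.021,0,0,0,0,0.2,-0.035,0.021,0,0,0,0,0.2,-0.035,0.021,0.02,0,0,0,0.2,0,0,0.035,0,0,0,0.2,0,0,0.035,0,0,0,0.2,0,0,0.035,0,0,0,0.2,0,0,0.03,0,0,0,0.2,0,0,0.025,0,0,0,0.2,0,0,0.02,0,0,0,0.2,0,0,0,0,0,0,-0.3,0,0,0,0,0,0,-0.6,0,0,0,0,0,0,-1,0,0,0,0,0,0,-1,0,0,0,0,0,0,-1,0,0,0,0,0,0,-1], "squeeze": 25}}

```text
time_s: 5.4
eef_pos: [0.5124, 0.1502, 0.1051]
ee_rot: [[-0.051, 0.999, 0.001], [0.999, 0.051, 0.001], [0.001, 0.001, -1.0]]
contact_force: [-0.8, 0.4, 4.8]
grip_width: 0.175
grip_force: 25.6
```

Run:
```python
from h import *
go(.512,.152,.105)
c=capture('side'); i=cv2.resize(c['img'][140:290,220:460],None,fx=3,fy=3); cv2.imwrite('pics/s1.png',i[...,::-1])
```

```text
t 5.4 p [0.5124 0.1502 0.1051] delta tool [ 0.0019 -0.0003  0.0001] F [-0.8  0.4  4.8] w 0.175 gf 25.6
rot deg [ 0.07 -0.04  0.03] q [-0.42  0.47  0.11  1.97 -0.07  0.7  -0.22]
```

View pics/s1.png

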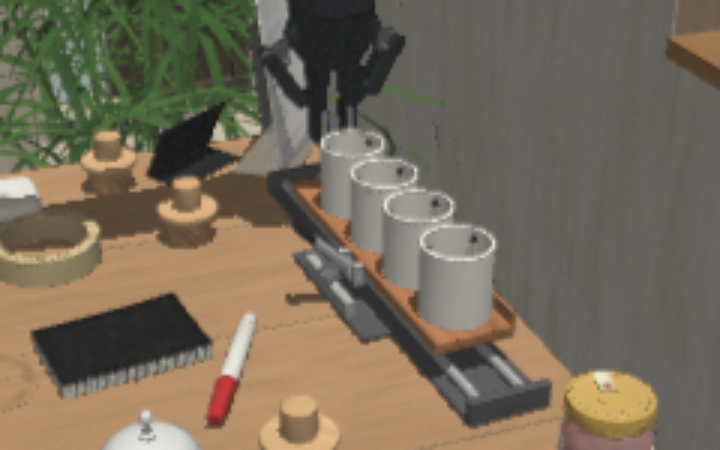

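The crop shows the gripper holding the post (340,110), with the rail free on the right (510,390). Next I'll roll the trolley right.

>>> {"name": "step_arm", "arguments": {"targets": [-0.006,0,0,0,0,0,-1,-0.006,0,0,0,0,0,-1,-0.006,0,0,0,0,0,-1,-0.006,0,0,0,0,0,-1,-0.006,0,0,0,0,0,-1,-0.006,0,0,0,0,0,-1,0,0,0,0,0,0,-1]}}

```text
time_s: 6.32
eef_pos: [0.5147, 0.1127, 0.1051]
ee_rot: [[-0.05, 0.999, 0.002], [0.999, 0.05, -0.0], [-0.001, 0.002, -1.0]]
contact_force: [-0.0, -0.7, 5.8]
grip_width: 0.176
grip_force: 25.7
```

>>> {"name": "step_arm", "arguments": {"targets": [-0.005,0,0,0,0,0,-1,-0.005,0,0,0,0,0,-1,-0.005,0,0,0,0,0,-1,-0.005,0,0,0,0,0,-1,0,0,0,0,0,0,-1]}}

```text
time_s: 6.95
eef_pos: [0.5152, 0.1046, 0.105]
ee_rot: [[-0.059, 0.998, 0.003], [0.998, 0.058, 0.011], [0.011, 0.003, -1.0]]
contact_force: [-0.1, 26.1, -1.3]
grip_width: 0.177
grip_force: 25.1
```

>>> {"name": "step_arm", "arguments": {"targets": [0.006,0,0,0,0,0,-1,0.006,0,0,0,0,0,-1,0,0,0,0,0,0,-0.2,0,0,0,0,0,0,0.2,0,0,0,0,0,0,0.2,0,0,-0.03,0,0,0,0.2,0,0,-0.04,0,0,0,0.2,0.03,-0.02,-0.04,0,0,0,0.2,0.04,-0.04,-0.04,0,0,0,0.2,0.04,-0.04,0,0,0,0,0.2,0.04,-0.04,0,0,0,0,0.2,0,0,0,0,0,0,-1,0,0,0,0,0,0,-1]}}

```text
time_s: 8.57
eef_pos: [0.3711, 0.2442, 0.2504]
ee_rot: [[-0.051, 0.999, 0.0], [0.999, 0.051, -0.0], [-0.0, 0.0, -1.0]]
contact_force: [0.4, -0.6, 0.7]
grip_width: 0.185
grip_force: 0.0
```

```bash
cat > m.py <<'E'
from h import *
def rims():
    from scipy.optimize import least_squares
    c=capture('top'); c2=capture('side'); out=[]
    for n,cc in(('top',c),('side',c2)):
        for t,z in(('mouth_0',.1),('brake_hinge',.026),('brake_pad',.07),('post_top',.108)):
            for r in models.spot_point(cc,t)[:5]:
                if r['p']>.3: print(n,t,round(r['p'],2),np.round(atz(cc,r['location'],z),3))
        W=cloud(cc).reshape(-1,3)
        b=lambda x0,x1,y0,y1,z0,z1: W[(W[:,0]>x0)&(W[:,0]<x1)&(W[:,1]>y0)&(W[:,1]<y1)&(W[:,2]>z0)&(W[:,2]<z1)]
        r=b(.46,.58,-.25,.25,.092,.107)
        # template fit of four rings: x0,y0 (mouth_0 centre), yaw
        if len(r)>50:
            def f(p):
                k=np.arange(4)[:,None]*.064
                C=np.hstack([p[0]-np.sin(p[2])*k,p[1]+np.cos(p[2])*k])
                d=np.linalg.norm(r[:,None,:2]-C[None],axis=2); return np.abs(d-.0265).min(1)
            y0=np.percentile(r[:,1],1)+.027
            q=min((least_squares(f,[.523,y0+e,.05],loss='soft_l1',f_scale=.003) for e in(-.012,0,.012)),key=lambda q:q.cost)
            print(n,'fit mouth0',q.x.round(4),len(r),'rms',np.sqrt((q.fun**2).mean()).round(4))
        p=b(.38,.475,-.08,.1,.045,.1)
        if len(p): print(n,'pad',len(p),p.mean(0).round(4),p.min(0).round(3),p.max(0).round(3))
    return c,c2
E
python3 - <<'E'
from m import *
go(.449,-.025,.2); rims()
E
```

```text
t 8.57 p [0.3711 0.2442 0.2504] delta tool [-0.2728  0.0641  0.0505] F [ 0.4 -0.6  0.7] w 0.185 gf 0.0
rot deg [0.02 0.02 0.02] q [-0.65  0.11  0.01  2.06 -0.    0.97 -0.59]
top mouth_0 0.88 [0.521 0.062 0.1  ]
top mouth_0 0.83 [ 0.525 -0.07   0.1  ]
top mouth_0 0.64 [ 0.533 -0.128  0.1  ]
top mouth_0 0.62 [ 0.522 -0.002  0.1  ]
top brake_hinge 0.68 [ 0.491 -0.021  0.026]
top brake_hinge 0.32 [ 0.352 -0.055  0.026]
top brake_pad 0.59 [ 0.453 -0.02   0.07 ]
top post_top 0.96 [0.509 0.109 0.108]
top fit mouth0 [ 0.5278 -0.1281  0.0612] 519 rms 0.0053
top pad 75 [ 0.4527 -0.021   0.0657] [ 0.436 -0.03   0.046] [ 0.473 -0.014  0.081]
side mouth_0 0.9 [0.523 0.001 0.1  ]
side mouth_0 0.86 [ 0.527 -0.131  0.1  ]
side mouth_0 0.67 [ 0.528 -0.062  0.1  ]
side brake_hinge 0.94 [ 0.489 -0.006  0.026]
side post_top 0.77 [0.514 0.123 0.108]
side fit mouth0 [ 0.5271 -0.1283  0.0625] 764 rms 0.0049
side pad 67 [ 0.4509 -0.0248  0.063 ] [ 0.435 -0.03   0.045] [ 0.471 -0.012  0.077]
```

>>> {"name": "step_arm", "arguments": {"targets": [-0.045,0.01,0,0,0,0,-1,-0.045,0.01,0,0,0,0,-1,-0.045,0.01,0,0,0,0,-1,-0.045,0.011,0,0,0,0,-1,-0.045,0.011,0,0,0,0,-1,-0.045,0.011,0,0,0,0,-1,0,0,0.04,0,0,0,-1,0,0,0.04,0,0,0,-1,0,0,0.04,0,0,0,-1,0,0,0.015,0,0,0,-1,0,-0.002,0.01,0,0,0,-1,0,-0.004,0.01,0,0,0,-1,0,-0.004,0.01,0,0,0,-1,0,-0.004,0.01,0,0,0,-1,0,-0.003,0.008,0,0,0,-1,0,-0.002,0.006,0,0,0,-1,0,0,0.004,0,0,0,-1,0,0,0,0,0,0,-1]}}

```text
time_s: 11.32
eef_pos: [0.428, -0.0226, 0.057]
ee_rot: [[-0.051, 0.999, -0.001], [0.999, 0.051, 0.0], [0.0, -0.001, -1.0]]
contact_force: [-0.7, -0.1, -0.6]
grip_width: 0.001
grip_force: 0.0
```

>>> {"name": "step_arm", "arguments": {"targets": [0,0,0.003,0,0,0,-1,0,0,0.003,0,0,0,-1,0,0,0,0,0,0,-1]}}

```text
time_s: 11.7
eef_pos: [0.428, -0.0226, 0.0541]
ee_rot: [[-0.05, 0.999, -0.001], [0.999, 0.05, 0.002], [0.002, -0.001, -1.0]]
contact_force: [-12.3, -0.3, 51.3]
grip_width: -0.003
grip_force: 25.5
```

Run:
```python
from h import *
go(.449,-.025,.2)
c=capture('side'); i=cv2.resize(c['img'][160:310,260:460],None,fx=4,fy=4); cv2.imwrite('pics/s2.png',i[...,::-1])
```

```text
t 11.7 p [ 0.428  -0.0226  0.0541] delta tool [-0.0032  0.0207 -0.1459] F [-12.3  -0.3  51.3] w -0.003 gf 25.5
rot deg [-0.06 -0.1  -0.02] q [-0.19  0.44  0.21  2.24 -0.2   0.48  0.23]
```

View pics/s2.png

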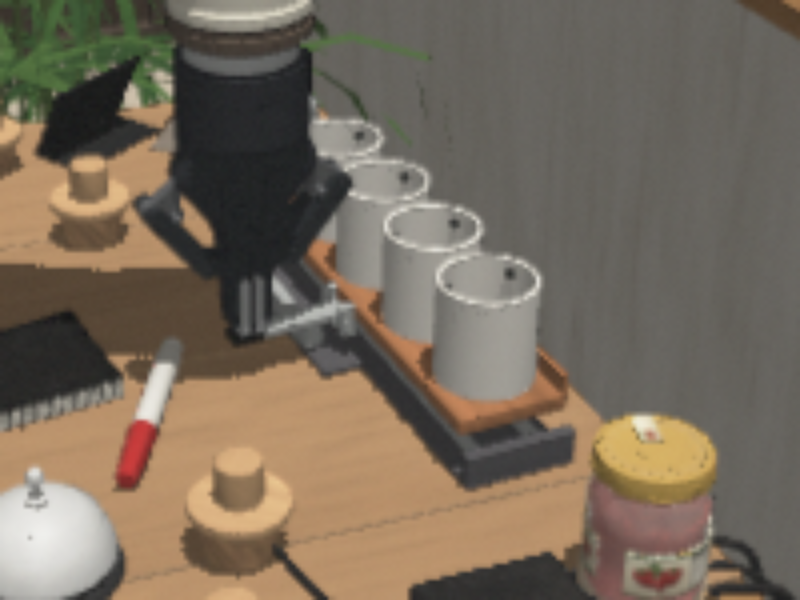

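>>> {"name": "step_arm", "arguments": {"targets": [0,0,-0.01,0,0,0,-1,0,0,-0.03,0,0,0,-0.5,0,0,-0.04,0,0,0,0.2,0,0,-0.04,0,0,0,0.3,0,-0.02,-0.03,0,0,0,0.3,0,0,0,0,0,0,0.3], "squeeze": 60}}

```text
time_s: 12.5
eef_pos: [0.4084, -0.0235, 0.2029]
ee_rot: [[-0.051, 0.999, 0.003], [0.999, 0.051, 0.001], [0.001, 0.003, -1.0]]
contact_force: [-1.2, 0.6, -0.7]
grip_width: 0.649
grip_force: 0.0
```

```bash
cat >> m.py <<'E'
def knobs(P=((.371,-.179),(.334,.298),(.380,.171),(.335,-.279))):
    for n in('top','side'):
        c=capture(n); W=cloud(c).reshape(-1,3)
        L=[atz(c,r['location'],0)[:2] for r in models.spot_point(c,'stopper_0')[:6] if r['p']>.3]
        for x,y in L:
            p=W[(abs(W[:,0]-x)<.035)&(abs(W[:,1]-y)<.035)&(W[:,2]>.045)&(W[:,2]<.065)]
            if len(p)>15: print(n,'knob',len(p),((p.min(0)+p.max(0))/2).round(4)[:2],(p.max(0)-p.min(0)).round(3))
            else: print(n,'foot',x.round(3),y.round(3))
E
python3 - <<'E'
from m import *
go(.371,-.179,.12); knobs(); rims()
E
```

```text
t 12.5 p [ 0.4084 -0.0235  0.2029] delta tool [-0.1535 -0.0455  0.0826] F [-1.2  0.6 -0.7] w 0.649 gf 0.0
rot deg [ 0.16 -0.06  0.03] q [-0.29  0.11  0.31  2.2  -0.04  0.84  0.09]
top knob 82 [0.3806 0.1709] [0.023 0.023 0.012]
top knob 87 [ 0.3344 -0.2792] [0.023 0.027 0.015]
top knob 88 [0.3348 0.2988] [0.023 0.025 0.014]
side knob 59 [0.3796 0.1706] [0.024 0.026 0.012]
side knob 122 [ 0.3708 -0.1787] [0.024 0.026 0.012]
side knob 47 [0.3323 0.2941] [0.022 0.026 0.012]
side knob 164 [ 0.3353 -0.28  ] [0.025 0.024 0.012]
top mouth_0 0.84 [ 0.525 -0.006  0.1  ]
top mouth_0 0.63 [0.517 0.062 0.1  ]
top mouth_0 0.58 [0.32  0.279 0.1  ]
top post_top 0.98 [0.516 0.11  0.108]
top post_top 0.47 [0.512 0.065 0.108]
top fit mouth0 [ 0.516   0.0627 -0.2738] 146 rms 0.0023
side mouth_0 0.94 [0.511 0.006 0.1  ]
side mouth_0 0.93 [ 0.529 -0.062  0.1  ]
side mouth_0 0.92 [0.515 0.06  0.1  ]
side mouth_0 0.75 [ 0.531 -0.12   0.1  ]
side mouth_0 0.7 [ 0.39  -0.132  0.1  ]
side brake_hinge 0.97 [ 0.487 -0.016  0.026]
side brake_pad 0.54 [ 0.41  -0.074  0.07 ]
side post_top 0.93 [0.516 0.123 0.108]
side fit mouth0 [ 0.5272 -0.1282  0.0633] 768 rms 0.0048
```

>>> {"name": "step_arm", "arguments": {"targets": [-0.039,-0.0115,0,0,0,0,0.3,-0.039,-0.0115,0,0,0,0,0.3,-0.039,-0.0115,0,0,0,0,0.3,-0.0365,-0.011,0.02,0,0,0,0.3,0,0,0.04,0,0,0,0.3,0,0,0.03,0,0,0,0.3,0,0,0.025,0,0,0,0.3,0,0,0.015,0,0,0,0.3,0,0,0.015,0,0,0,0.3,0,0,0,0,0,0,0.1,0,0,0,0,0,0,-0.2,0,0,0,0,0,0,-1,0,0,0,0,0,0,-1,0,0,0,0,0,0,-1], "squeeze": 50}}

```text
time_s: 14.95
eef_pos: [0.3716, -0.1795, 0.0571]
ee_rot: [[-0.051, 0.999, 0.002], [0.999, 0.051, -0.0], [-0.0, 0.002, -1.0]]
contact_force: [-0.0, -0.7, 6.9]
grip_width: 0.283
grip_force: 49.0
```

>>> {"name": "step_arm", "arguments": {"targets": [0,0,-0.01,0,0,0,-1,0,0,-0.03,0,0,0,-1,0,0,-0.045,0,0,0,-1,0,0,-0.045,0,0,0,-1,0.009,0.032,0,0,0,0,-1,0.009,0.032,0,0,0,0,-1,0.009,0.032,0,0,0,0,-1,0.009,0.032,0,0,0,0,-1,0.0075,0.03,0,0,0,0,-1,0,0,0,0,0,0,-1,0,0,0,0,0,0,-1]}}

```text
time_s: 16.32
eef_pos: [0.5254, -0.128, 0.1863]
ee_rot: [[-0.051, 0.999, -0.001], [0.999, 0.051, -0.0], [-0.0, -0.001, -1.0]]
contact_force: [0.0, -0.2, -1.5]
grip_width: 0.286
grip_force: 49.3
```

Run:
```python
from h import *
go(.5274,-.128,.157)
c=capture('side'); i=cv2.resize(c['img'][130:280,300:460],None,fx=4,fy=4); cv2.imwrite('pics/s3.png',i[...,::-1])
W=cloud(c).reshape(-1,3); 
for a in np.arange(.125,.2,.008):
    p=W[(abs(W[:,0]-.527)<.04)&(abs(W[:,1]+.128)<.04)&(abs(W[:,2]-a)<.004)]
    if len(p): print(round(a,3),len(p),p.min(0).round(4)[:2],p.max(0).round(4)[:2])
```

```text
t 16.32 p [ 0.5254 -0.128   0.1863] delta tool [-0.0001  0.0021  0.0293] F [ 0.  -0.2 -1.5] w 0.286 gf 49.3
rot deg [-0.08  0.01  0.01] q [-0.15  0.38  0.42  1.91 -0.2   0.89  0.42]
0.133 43 [ 0.5053 -0.1455] [ 0.5377 -0.1257]
0.141 55 [ 0.5033 -0.1485] [ 0.5377 -0.1222]
0.149 49 [ 0.5027 -0.1488] [ 0.538 -0.126]
0.157 139 [ 0.4966 -0.1546] [ 0.5493 -0.1135]
0.165 88 [ 0.4987 -0.1515] [ 0.5484 -0.1116]
0.173 86 [ 0.4976 -0.1402] [ 0.5481 -0.1232]
0.181 113 [ 0.4978 -0.1399] [ 0.5502 -0.1135]
0.189 86 [ 0.4974 -0.1408] [ 0.5503 -0.1164]
0.197 72 [ 0.4976 -0.1402] [ 0.5497 -0.1155]
```

View pics/s3.png

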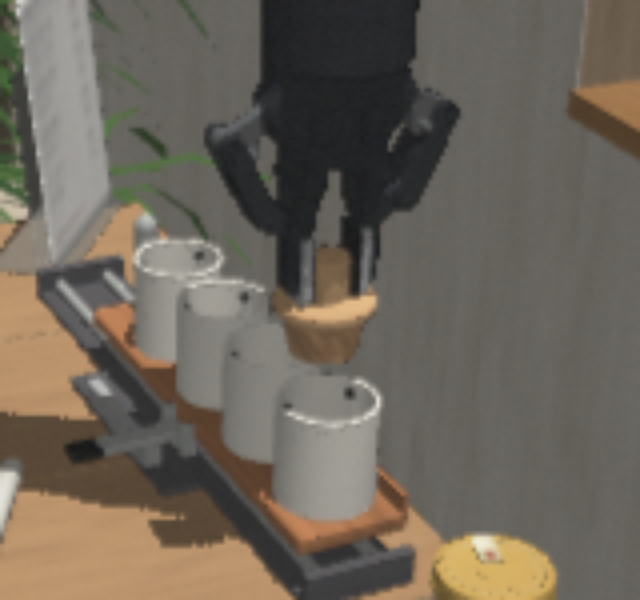

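>>> {"name": "step_arm", "arguments": {"targets": [0,0.003,0.01,0,0,0,-1,0,0,0.01,0,0,0,-1,0,0,0.008,0,0,0,-1,0,0,0.006,0,0,0,-1,0,0,0.006,0,0,0,-1,0,0,0,0,0,0,-1]}}

```text
time_s: 17.12
eef_pos: [0.5291, -0.1277, 0.1458]
ee_rot: [[-0.051, 0.999, -0.001], [0.999, 0.051, -0.0], [-0.0, -0.001, -1.0]]
contact_force: [0.2, -0.7, -0.5]
grip_width: 0.284
grip_force: 49.3
```

>>> {"name": "step_arm", "arguments": {"targets": [0,0,0.004,0,0,0,-1,0,0,0.003,0,0,0,-1,0,0,0,0,0,0,-1]}}

```text
time_s: 17.5
eef_pos: [0.5293, -0.1279, 0.1391]
ee_rot: [[-0.051, 0.999, -0.0], [0.999, 0.051, -0.0], [-0.0, -0.0, -1.0]]
contact_force: [-0.4, -1.6, -1.1]
grip_width: 0.284
grip_force: 49.4
```

>>> {"name": "step_arm", "arguments": {"targets": [0,0,0.002,0,0,0,-1,0,0,0.002,0,0,0,-1,0,0,0,0,0,0,-1]}}

```text
time_s: 17.88
eef_pos: [0.5295, -0.1276, 0.1353]
ee_rot: [[-0.051, 0.999, 0.0], [0.999, 0.051, -0.0], [-0.0, 0.0, -1.0]]
contact_force: [-1.2, -1.9, 1.2]
grip_width: 0.284
grip_force: 49.7
```

>>> {"name": "step_arm", "arguments": {"targets": [0,0,0.0015,0,0,0,-1,0,0,0.001,0,0,0,-1,0,0,0,0,0,0,-1]}}

```text
time_s: 18.25
eef_pos: [0.5297, -0.1277, 0.1332]
ee_rot: [[-0.051, 0.999, 0.001], [0.999, 0.051, -0.0], [-0.0, 0.001, -1.0]]
contact_force: [-1.6, -0.2, 5.9]
grip_width: 0.284
grip_force: 49.9
```

>>> {"name": "step_arm", "arguments": {"targets": [0,0,0.001,0,0,0,-1,0,0,0,0,0,0,-1]}}

```text
time_s: 18.5
eef_pos: [0.5298, -0.1278, 0.1331]
ee_rot: [[-0.051, 0.999, 0.001], [0.999, 0.051, 0.0], [0.0, 0.001, -1.0]]
contact_force: [-4.0, -1.2, 12.9]
grip_width: 0.287
grip_force: 50.9
```

>>> {"name": "step_arm", "arguments": {"targets": [0,0,0.0008,0,0,0,-1,0,0,0,0,0,0,-1]}}

```text
time_s: 18.75
eef_pos: [0.5299, -0.1278, 0.133]
ee_rot: [[-0.051, 0.999, 0.001], [0.999, 0.051, 0.001], [0.001, 0.001, -1.0]]
contact_force: [-5.5, -1.6, 19.4]
grip_width: 0.291
grip_force: 51.4
```

>>> {"name": "step_arm", "arguments": {"targets": [0,0,-0.002,0,0,0,-0.3,0,0,0,0,0,0,0,0,0,0,0,0,0,0.3,0,0,-0.02,0,0,0,0.3,0,0,-0.035,0,0,0,0.3,-0.028,-0.04,0,0,0,0,0.3,-0.028,-0.04,0,0,0,0,0.3,-0.028,-0.04,0,0,0,0,0.3,0,0,0,0,0,0,0.3]}}

```text
time_s: 19.88
eef_pos: [0.4106, -0.2199, 0.1879]
ee_rot: [[-0.045, 0.999, -0.001], [0.999, 0.045, 0.0], [0.0, -0.001, -1.0]]
contact_force: [0.9, 0.0, -0.2]
grip_width: 0.649
grip_force: 0.0
```

```bash
cat >> m.py <<'E'
def rimz(x,y):
    c=capture('side'); W=cloud(c).reshape(-1,3)
    p=W[(np.hypot(W[:,0]-x,W[:,1]-y)<.012)&(W[:,2]>.1)&(W[:,2]<.2)]
    q=W[(np.hypot(W[:,0]-x,W[:,1]-y)<.034)&(np.hypot(W[:,0]-x,W[:,1]-y)>.018)&(W[:,2]>.095)&(W[:,2]<.125)]
    print('knob top z',np.percentile(p[:,2],[90,99]).round(4) if len(p) else None,'rim top',np.percentile(q[:,2],[50,90,98]).round(4) if len(q) else None)
    if len(p): print('knob mid',((p.min(0)+p.max(0))/2).round(4))
E
python3 - <<'E'
from m import *
go(.335,-.2795,.058); knobs(); rimz(.528,-.128)
E
```

```text
t 19.88 p [ 0.4106 -0.2199  0.1879] delta tool [-0.0562 -0.078   0.13  ] F [ 0.9  0.  -0.2] w 0.649 gf 0.0
rot deg [-0.08 -0.02 -0.34] q [ 0.    0.25  0.49  2.09 -0.16  0.84  0.63]
top knob 87 [0.3344 0.2979] [0.023 0.024 0.015]
top knob 88 [ 0.3345 -0.2781] [0.023 0.024 0.016]
top knob 82 [0.3967 0.13  ] [0.023 0.025 0.014]
top foot 0.554 -0.143
side knob 67 [0.3961 0.1267] [0.024 0.022 0.012]
side knob 50 [0.3329 0.297 ] [0.023 0.027 0.013]
side knob 167 [ 0.3352 -0.2797] [0.025 0.026 0.013]
knob top z [0.1323 0.1331] rim top [0.1056 0.1086 0.1094]
knob mid [ 0.5272 -0.128   0.1199]
```

>>> {"name": "step_arm", "arguments": {"targets": [-0.028,-0.039,0,0,0,-0.3,0.3,-0.028,-0.039,0,0,0,0,0.3,0,0,0.04,0,0,0,0.3,0,0,0.04,0,0,0,0.3,0,0,0.025,0,0,0,0.3,0,0,0.015,0,0,0,0.3,0,0,0.01,0,0,0,0.3,0,0,0,0,0,0,0.1,0,0,0,0,0,0,-0.2,0,0,0,0,0,0,-1,0,0,0,0,0,0,-1,0,0,0,0,0,0,-1,0,0,-0.01,0,0,0,-1,0,0,-0.03,0,0,0,-1,0,0,-0.045,0,0,0,-1,0,0,-0.045,0,0,0,-1,0,0,0,0,0,0,-1]}}

```text
time_s: 22.25
eef_pos: [0.3409, -0.279, 0.1913]
ee_rot: [[-0.056, 0.998, 0.007], [0.998, 0.056, -0.003], [-0.003, 0.006, -1.0]]
contact_force: [0.2, 0.3, -0.6]
grip_width: 0.285
grip_force: 49.0
```

Run:
```python
from h import *
go(.5237,-.0637,.188)
```

```text
t 22.25 p [ 0.3409 -0.279   0.1913] delta tool [0.2046 0.1946 0.004 ] F [ 0.2  0.3 -0.6] w 0.285 gf 49.0
rot deg [0.37 0.17 0.33] q [ 0.1   0.2   0.58  2.15 -0.15  0.82  0.84]
```

>>> {"name": "step_arm", "arguments": {"targets": [0.034,0.02,-0.01,0,0,0,-1,0.034,0.02,-0.01,0,0,0.3,-1,0.034,0.02,0,0.2,0,0,-1,0.034,0.02,0,0.2,0,0,-1,0.034,0.03,0,0,0.2,0,-1,0.0346,0.04,0,0,0,0,-1,0,0.0446,0,0,0,0,-1,0,0,0,0,0,0,-1,0,0,0,0,0,0,-1]}}

```text
time_s: 23.38
eef_pos: [0.5209, -0.0636, 0.206]
ee_rot: [[-0.05, 0.999, -0.011], [0.999, 0.05, 0.003], [0.003, -0.01, -1.0]]
contact_force: [-0.8, -0.3, -0.6]
grip_width: 0.287
grip_force: 49.1
```

```bash
cat >> m.py <<'E'
def held(x,y,zf):
    # rim centre of the held stopper from the side camera, zf = expected foot height
    c=capture('side'); W=cloud(c).reshape(-1,3)
    p=W[(np.hypot(W[:,0]-x,W[:,1]-y)<.04)&(abs(W[:,2]-zf-.0275)<.006)]
    if len(p):
        print('rim x',p[:,0].min().round(4),p[:,0].max().round(4),'ymin',p[:,1].min().round(4),'-> centre',((p[:,0].min()+p[:,0].max())/2).round(4),(p[:,1].min()+.027).round(4))
E
python3 - <<'E'
from m import *
go(.5237,-.0637,.145); p=status.sense()['eef_pos']; held(p[0],p[1],p[2]-.0575)
E
```

```text
t 23.38 p [ 0.5209 -0.0636  0.206 ] delta tool [-0.0004  0.0034  0.061 ] F [-0.8 -0.3 -0.6] w 0.287 gf 49.1
rot deg [-0.6  -0.19 -0.01] q [-0.26  0.33  0.4   1.93 -0.16  0.93  0.27]
rim x 0.4914 0.5441 ymin -0.0917 -> centre 0.5178 -0.0647
```

>>> {"name": "step_arm", "arguments": {"targets": [0,0.0045,0.012,-0.6,-0.2,0,-1,0,0,0.02,0,0,0,-1,0,0,0.012,0,0,0,-1,0,0,0.01,0,0,0,-1,0,0,0.007,0,0,0,-1,0,0,0.005,0,0,0,-1,0,0,0.003,0,0,0,-1,0,0,0.0015,0,0,0,-1,0,0,0,0,0,0,-1]}}

```text
time_s: 24.55
eef_pos: [0.5272, -0.0628, 0.1369]
ee_rot: [[-0.051, 0.999, 0.004], [0.999, 0.051, 0.0], [0.0, 0.004, -1.0]]
contact_force: [-0.1, 1.9, 1.8]
grip_width: 0.282
grip_force: 49.3
```

>>> {"name": "step_arm", "arguments": {"targets": [0,-0.001,0.0015,0,0,0,-1,0,0,0.0015,0,0,0,-1,0,0,0.001,0,0,0,-1,0,0,0,0,0,0,-1]}}

```text
time_s: 25.05
eef_pos: [0.5269, -0.0635, 0.1347]
ee_rot: [[-0.051, 0.999, 0.005], [0.999, 0.051, 0.0], [0.0, 0.005, -1.0]]
contact_force: [-5.6, 2.2, 16.8]
grip_width: 0.283
grip_force: 50.6
```

>>> {"name": "step_arm", "arguments": {"targets": [0,0,0.0007,0,0,0,-1,0,0,0,0,0,0,-1]}}

```text
time_s: 25.3
eef_pos: [0.5269, -0.0637, 0.1346]
ee_rot: [[-0.05, 0.999, 0.006], [0.999, 0.05, 0.001], [0.0, 0.006, -1.0]]
contact_force: [-7.7, 1.1, 23.2]
grip_width: 0.287
grip_force: 51.1
```

>>> {"name": "step_arm", "arguments": {"targets": [0,0,-0.002,0,0,0,-0.3,0,0,0,0,0,0,0,0,0,0,0,0,0,0.3,0,0,-0.02,0,0,0,0.3,0,0,-0.035,0,0,0,0.3,0.02,-0.035,0,0,0,0,0.3,0.035,-0.04,0,0,0,0,0.3,0.04,-0.04,0,0,0,0,0.3,0,0,0,0,0,0,0.3]}}

```text
time_s: 26.42
eef_pos: [0.4028, 0.0284, 0.188]
ee_rot: [[-0.056, 0.998, 0.0], [0.998, 0.056, 0.001], [0.001, 0.0, -1.0]]
contact_force: [-0.1, -0.7, 0.8]
grip_width: 0.648
grip_force: 0.0
```

Run:
```python
from m import *
go(.396,.129,.058); knobs(); rimz(.5272,-.128); rimz(.5233,-.0643)
```

```text
t 26.43 p [0.4028 0.0284 0.188 ] delta tool [ 0.1006 -0.0011  0.1301] F [-0.1 -0.7  0.8] w 0.648 gf 0.0
rot deg [ 0.02 -0.08  0.33] q [-0.47  0.13  0.36  2.22 -0.06  0.8  -0.01]
top knob 88 [0.3344 0.2982] [0.023 0.025 0.015]
top knob 82 [0.3969 0.1298] [0.023 0.025 0.013]
top knob 29 [ 0.5358 -0.1049] [0.051 0.019 0.017]
top foot 0.555 -0.153
side knob 65 [0.3957 0.1296] [0.024 0.025 0.012]
side foot 0.587 -0.002
side knob 50 [0.3324 0.2941] [0.023 0.027 0.011]
side foot 0.592 0.059
knob top z [0.1322 0.1335] rim top [0.1055 0.1084 0.1093]
knob mid [ 0.5263 -0.1281  0.12  ]
knob top z [0.1331 0.1343] rim top [0.1068 0.1093 0.1099]
knob mid [ 0.5228 -0.0652  0.1206]
```

>>> {"name": "step_arm", "arguments": {"targets": [0.035,0,0,0,0,0.3,0.3,0.035,0,0,0,0,0,0.3,0.0305,-0.001,0,0,0,0,0.3,0,0,0.04,0,0,0,0.3,0,0,0.04,0,0,0,0.3,0,0,0.025,0,0,0,0.3,0,0,0.015,0,0,0,0.3,0,0,0.01,0,0,0,0.3,0,0,0,0,0,0,0.1,0,0,0,0,0,0,-0.2,0,0,0,0,0,0,-1,0,0,0,0,0,0,-1,0,0,0,0,0,0,-1]}}

```text
time_s: 28.35
eef_pos: [0.4015, 0.1267, 0.0593]
ee_rot: [[-0.046, 0.999, 0.005], [0.999, 0.046, 0.001], [0.001, 0.005, -1.0]]
contact_force: [-0.9, -1.3, 6.8]
grip_width: 0.285
grip_force: 48.8
```

>>> {"name": "step_arm", "arguments": {"targets": [0,0,-0.01,0,0,0,-1,0,0,-0.03,0,0,0,-1,0,0,-0.045,0,0,0,-1,0,0,-0.045,0,0,0,-1,-0.023,0.038,-0.015,0,0,0,-1,-0.023,0.038,0,0,0,0,-1,-0.023,0.0375,0,0,0,0,-1,0,0,0,0,0,0,-1,0,0,0,0,0,0,-1]}}

```text
time_s: 29.48
eef_pos: [0.5159, 0.0627, 0.2038]
ee_rot: [[-0.046, 0.999, 0.002], [0.999, 0.046, 0.0], [0.0, 0.002, -1.0]]
contact_force: [0.6, -0.1, -0.3]
grip_width: 0.287
grip_force: 48.9
```

Run:
```python
from m import *
go(.5180,.0637,.137); p=status.sense()['eef_pos']; held(p[0],p[1],p[2]-.058)
```

```text
t 29.48 p [0.5159 0.0627 0.2038] delta tool [0.0009 0.002  0.0668] F [ 0.6 -0.1 -0.3] w 0.287 gf 48.9
rot deg [ 0.1  -0.01 -0.29] q [-0.47  0.31  0.35  1.95 -0.14  0.9  -0.  ]
rim x 0.4854 0.5364 ymin 0.0394 -> centre 0.5109 0.0664
```

>>> {"name": "step_arm", "arguments": {"targets": [-0.0025,0.0035,0.012,0,0,0,-1,0,0,0.02,0,0,0,-1,0,0,0.012,0,0,0,-1,0,0,0.01,0,0,0,-1,0,0,0.006,0,0,0,-1,0,0,0.004,0,0,0,-1,0,0,0.002,0,0,0,-1,0,0,0,0,0,0,-1]}}

```text
time_s: 30.52
eef_pos: [0.5205, 0.0601, 0.1381]
ee_rot: [[-0.046, 0.999, 0.003], [0.999, 0.046, 0.0], [-0.0, 0.003, -1.0]]
contact_force: [-2.8, -0.8, -0.4]
grip_width: 0.286
grip_force: 49.1
```

>>> {"name": "step_arm", "arguments": {"targets": [0,-0.001,0.002,0,0,0,-1,0,0,0.0015,0,0,0,-1,0,0,0.001,0,0,0,-1,0,0,0,0,0,0,-1]}}

```text
time_s: 31.02
eef_pos: [0.5202, 0.0601, 0.1355]
ee_rot: [[-0.045, 0.999, 0.004], [0.999, 0.045, 0.001], [0.001, 0.004, -1.0]]
contact_force: [-7.2, -2.4, 16.9]
grip_width: 0.28
grip_force: 50.1
```

>>> {"name": "step_arm", "arguments": {"targets": [0,0,0.0008,0,0,0,-1,0,0,0,0,0,0,-1,0,0,-0.002,0,0,0,-0.3,0,0,0,0,0,0,0,0,0,0,0,0,0,0.3,0,0,-0.02,0,0,0,0.3,0,0,-0.035,0,0,0,0.3,0,-0.035,0,0,0,0,0.1,0.01,-0.04,0,0,0,0,0.1,0.03,-0.04,0,0,0,0,0.1,0.03,-0.035,0,0,0,0,0.1,0,0,0,0,0,0,0]}}

```text
time_s: 32.52
eef_pos: [0.364, 0.125, 0.189]
ee_rot: [[-0.051, 0.999, 0.002], [0.999, 0.051, 0.001], [0.001, 0.002, -1.0]]
contact_force: [-0.7, -0.5, 0.7]
grip_width: 0.496
grip_force: 0.0
```

Run:
```python
from m import *
go(.334,.297,.0585); knobs(); rimz(.5272,-.128); rimz(.5233,-.0643); rimz(.515,.0637)
W=cloud(capture('top')).reshape(-1,3)
p=W[(W[:,0]>.33)&(W[:,0]<.47)&(W[:,1]>.24)&(W[:,1]<.38)&(W[:,2]>.008)&(np.hypot(W[:,0]-.334,W[:,1]-.297)>.032)]
for y in np.arange(.25,.37,.015):
    q=p[abs(p[:,1]-y)<.008]
    if len(q): print(y.round(3),q[:,0].min().round(3),q[:,0].max().round(3),q[:,2].max().round(3))
```

```text
t 32.52 p [0.364 0.125 0.189] delta tool [ 0.1732 -0.0215  0.1306] F [-0.7 -0.5  0.7] w 0.496 gf 0.0
rot deg [ 0.12 -0.04  0.02] q [-0.68  0.09  0.29  2.26 -0.03  0.8  -0.31]
top knob 33 [ 0.5348 -0.0741] [0.05  0.069 0.018]
top knob 20 [0.5476 0.0595] [0.007 0.068 0.007]
top knob 62 [0.3345 0.3007] [0.023 0.022 0.01 ]
top foot 0.554 -0.136
top knob 21 [ 0.542  -0.1043] [0.037 0.019 0.011]
side foot 0.563 0.206
side foot 0.589 0.061
side foot 0.591 -0.001
side knob 47 [0.3324 0.2957] [0.024 0.023 0.013]
knob top z [0.1321 0.1337] rim top [0.105  0.1086 0.1093]
knob mid [ 0.5263 -0.1283  0.1202]
knob top z [0.1331 0.1339] rim top [0.1063 0.1095 0.11  ]
knob mid [ 0.523  -0.0662  0.1208]
knob top z [0.1333 0.1342] rim top [0.1048 0.1089 0.11  ]
knob mid [0.5139 0.0615 0.1213]
0.325 0.404 0.458 0.058
0.34 0.417 0.456 0.054
0.355 0.439 0.446 0.018
```

>>> {"name": "step_arm", "arguments": {"targets": [0.035,-0.0045,0,0,0,0,0,0.035,-0.0045,0,0,0,0,0,0.035,-0.0045,0,0,0,0,0,0.035,-0.0045,0,0,0,0,0,0.0345,-0.0045,0,0,0,0,0,0,0,0,0,0,0,0]}}

```text
time_s: 33.67
eef_pos: [0.3359, 0.2991, 0.1891]
ee_rot: [[-0.049, 0.999, 0.004], [0.999, 0.049, 0.001], [0.001, 0.004, -1.0]]
contact_force: [0.6, 0.2, -0.3]
grip_width: 0.498
grip_force: 0.0
```

Run:
```python
from m import *
go(.3335,.298,.0585)
```

```text
t 33.67 p [0.3359 0.2991 0.1891] delta tool [-0.001  -0.0029  0.1306] F [ 0.6  0.2 -0.3] w 0.498 gf 0.0
rot deg [ 0.21 -0.05 -0.07] q [-0.92  0.2   0.14  2.12 -0.04  0.82 -0.7 ]
```

>>> {"name": "step_arm", "arguments": {"targets": [-0.001,-0.003,0.03,0.2,0,0,0,0,0,0.04,0,0,0,0,0,0,0.025,0,0,0,0,0,0,0.02,0,0,0,0,0,0,0.01,0,0,0,0,0,0,0.005,0,0,0,0,0,0,0,0,0,0,-0.2,0,0,0,0,0,0,-1,0,0,0,0,0,0,-1,0,0,0,0,0,0,-1]}}

```text
time_s: 34.92
eef_pos: [0.3337, 0.2958, 0.0597]
ee_rot: [[-0.046, 0.999, 0.001], [0.999, 0.046, 0.001], [0.001, 0.001, -1.0]]
contact_force: [-0.0, 0.4, 4.5]
grip_width: 0.281
grip_force: 48.9
```

>>> {"name": "step_arm", "arguments": {"targets": [0,0,-0.01,0,0,0,-1,0,0,-0.03,0,0,0,-1,0,0,-0.045,0,0,0,-1,0,0,-0.045,0,0,0,-1,-0.04,0,-0.015,0,0,0,-1,-0.04,0.01,0,0,0,0,-1,-0.04,0.02,0,0,0,0,-1,-0.04,0.02,0,0,0,0,-1,-0.04,0.02,0,0,0,0,-1,-0.04,0.02,0,0,0,0,-1,-0.04,0.025,0,0,0,0,-1,-0.025,0.03,0,0,0,0,-1,0,0.028,0,0,0,0,-1,0,0,0,0,0,0,-1,0,0,0,0,0,0,-1]}}

```text
time_s: 36.8
eef_pos: [0.519, -0.0011, 0.204]
ee_rot: [[-0.046, 0.999, -0.002], [0.999, 0.046, 0.0], [0.0, -0.001, -1.0]]
contact_force: [-0.5, -0.3, -1.3]
grip_width: 0.284
grip_force: 49.1
```

Run:
```python
from m import *
go(.522,-.0003,.137); p=status.sense()['eef_pos']; held(p[0],p[1],p[2]-.058)
```

```text
t 36.8 p [ 0.519  -0.0011  0.204 ] delta tool [0.0007 0.0031 0.067 ] F [-0.5 -0.3 -1.3] w 0.284 gf 49.1
rot deg [-0.09 -0.02 -0.26] q [-0.41  0.32  0.43  1.95 -0.16  0.91  0.15]
rim x 0.4901 0.5437 ymin -0.0255 -> centre 0.5169 0.0015
```

>>> {"name": "step_arm", "arguments": {"targets": [-0.001,0.0022,0.012,0,0,0,-1,0,0,0.02,0,0,0,-1,0,0,0.012,0,0,0,-1,0,0,0.01,0,0,0,-1,0,0,0.006,0,0,0,-1,0,0,0.004,0,0,0,-1,0,0,0.002,0,0,0,-1,0,0,0,0,0,0,-1]}}

```text
time_s: 37.85
eef_pos: [0.5217, -0.0026, 0.138]
ee_rot: [[-0.045, 0.999, -0.001], [0.999, 0.045, -0.0], [-0.0, -0.001, -1.0]]
contact_force: [-3.0, -2.0, 1.1]
grip_width: 0.288
grip_force: 49.1
```

>>> {"name": "step_arm", "arguments": {"targets": [0,0,0.0015,0,0,0,-1,0,0,0.0015,0,0,0,-1,0,0,0.001,0,0,0,-1,0,0,0,0,0,0,-1]}}

```text
time_s: 38.35
eef_pos: [0.5224, -0.0025, 0.1356]
ee_rot: [[-0.045, 0.999, 0.0], [0.999, 0.045, 0.001], [0.001, 0.0, -1.0]]
contact_force: [-7.6, -2.1, 15.8]
grip_width: 0.281
grip_force: 50.5
```

>>> {"name": "step_arm", "arguments": {"targets": [0,0,0.0008,0,0,0,-1,0,0,0,0,0,0,-1,0,0,-0.002,0,0,0,-0.3,0,0,0,0,0,0,0.1,0,0,0,0,0,0,0.1,0,0,-0.02,0,0,0,0.1,0,0,-0.025,0,0,0,0.1,0,-0.002,-0.005,0,0,0,-0.4,0,0,0,0,0,0,-1,0,0,0,0,0,0,-1,0,0,0.015,0,0,0,-1,0,0,0.008,0,0,0,-1,0,0,0,0,0,0,-1], "squeeze": 25}}

```text
time_s: 39.98
eef_pos: [0.5193, -0.0025, 0.1609]
ee_rot: [[-0.046, 0.999, -0.003], [0.999, 0.046, -0.001], [-0.0, -0.003, -1.0]]
contact_force: [0.9, -0.4, -0.3]
grip_width: -0.002
grip_force: 0.0
```

>>> {"name": "step_arm", "arguments": {"targets": [0,0,0.003,0,0,0,-1,0,0,0.001,0,0,0,-1,0,0,0.001,0,0,0,-1,0,0,0,0,0,0,-1]}}

```text
time_s: 40.48
eef_pos: [0.5207, -0.0026, 0.1578]
ee_rot: [[-0.046, 0.999, 0.001], [0.999, 0.046, -0.0], [-0.0, 0.001, -1.0]]
contact_force: [0.8, -1.0, 1.4]
grip_width: -0.0
grip_force: 1.2
```

>>> {"name": "step_arm", "arguments": {"targets": [0,0,0.001,0,0,0,-1,0,0,0,0,0,0,-1,0,0,0.001,0,0,0,-1,0,0,0,0,0,0,-1]}}

```text
time_s: 40.98
eef_pos: [0.521, -0.0024, 0.1561]
ee_rot: [[-0.046, 0.999, 0.002], [0.999, 0.046, 0.0], [0.0, 0.002, -1.0]]
contact_force: [-0.8, -0.2, 6.5]
grip_width: 0.002
grip_force: 3.4
```

>>> {"name": "step_arm", "arguments": {"targets": [0,0,0.0015,0,0,0,-1,0,0,0,0,0,0,-1]}}

```text
time_s: 41.22
eef_pos: [0.5211, -0.0024, 0.156]
ee_rot: [[-0.046, 0.999, 0.002], [0.999, 0.046, 0.001], [0.001, 0.002, -1.0]]
contact_force: [-4.7, -0.7, 20.7]
grip_width: -0.001
grip_force: 10.0
```

>>> {"name": "step_arm", "arguments": {"targets": [0,0,-0.022,0,0,0,-1,-0.032,0,0,0,0,0,-1,-0.031,0.001,0,0,0,0,-1,0,0,0,0,0,0,-1,0,0,0.012,0,0,0,-1,0,0,0.006,0,0,0,-1,0,0,0.002,0,0,0,-1,0,0,0,0,0,0,-1]}}

```text
time_s: 42.22
eef_pos: [0.5233, -0.0639, 0.1561]
ee_rot: [[-0.047, 0.999, -0.002], [0.999, 0.047, 0.001], [0.001, -0.002, -1.0]]
contact_force: [-5.1, 0.5, 11.1]
grip_width: 0.002
grip_force: 5.8
```

>>> {"name": "step_arm", "arguments": {"targets": [0,0,-0.03,0,0,0,-1,0,0,-0.04,0,0,0,-1,0.015,-0.031,-0.02,0,0,0,0,0.015,-0.031,0,0,0,0,0.2,0.015,-0.031,0,0,0,0,0.2,0,0,0,0,0,9.9,0.2,0,0,0,0,0,9.9,0.2,0,0,0,0,0,9.9,0.2,0,0,0,0,0,9.9,0.2,0,0,0,0,0,9.9,0.2,0,0,0,0,0,9.9,0.2,0,0,0,0,0,9.9,0.2,0,0,0,0,0,9.9,0.2,0,0,0,0,0,9.9,0.2,0,0,0,0,0,0,0.2], "squeeze": 30}}

```text
time_s: 44.1
eef_pos: [0.4289, -0.0237, 0.2454]
ee_rot: [[0.998, 0.065, -0.001], [0.065, -0.998, 0.0], [-0.001, -0.0, -1.0]]
contact_force: [0.3, -0.1, 0.2]
grip_width: 0.6
grip_force: 0.0
```

Run:
```python
from m import *
go(.428,-.0235,.042)
for n in('top','side'):
    c=capture(n)
    for t,z in(('brake_hinge',.026),('brake_pad',.032)):
        print(n,t,[(round(r['p'],2),atz(c,r['location'],z).round(3)) for r in models.spot_point(c,t)[:3]])
    W=cloud(c).reshape(-1,3)
    p=W[(W[:,0]>.40)&(W[:,0]<.46)&(abs(W[:,1]+.022)<.04)&(W[:,2]>.015)&(W[:,2]<.05)]
    if len(p): print(len(p),p.min(0).round(4),p.max(0).round(4),np.median(p,0).round(4))
c=capture('side'); i=cv2.resize(c['img'][140:290,260:460],None,fx=4,fy=4); cv2.imwrite('pics/s4.png',i[...,::-1])
```

```text
t 44.1 p [ 0.4289 -0.0237  0.2454] delta tool [-7.000e-04 -2.000e-04  2.034e-01] F [ 0.3 -0.1  0.2] w 0.6 gf 0.0
rot deg [-5.000e-02  4.000e-02 -8.919e+01] q [-0.53  0.09  0.55  2.11 -0.06  0.96 -1.45]
top brake_hinge [(0.59, array([ 0.48 , -0.019,  0.026]))]
top brake_pad []
side brake_hinge [(0.77, array([ 0.487, -0.006,  0.026]))]
side brake_pad [(0.49, array([ 0.423, -0.024,  0.032]))]
103 [ 0.4146 -0.0318  0.0209] [0.4599 0.0048 0.0331] [ 0.4362 -0.024   0.0309]
```

View pics/s4.png

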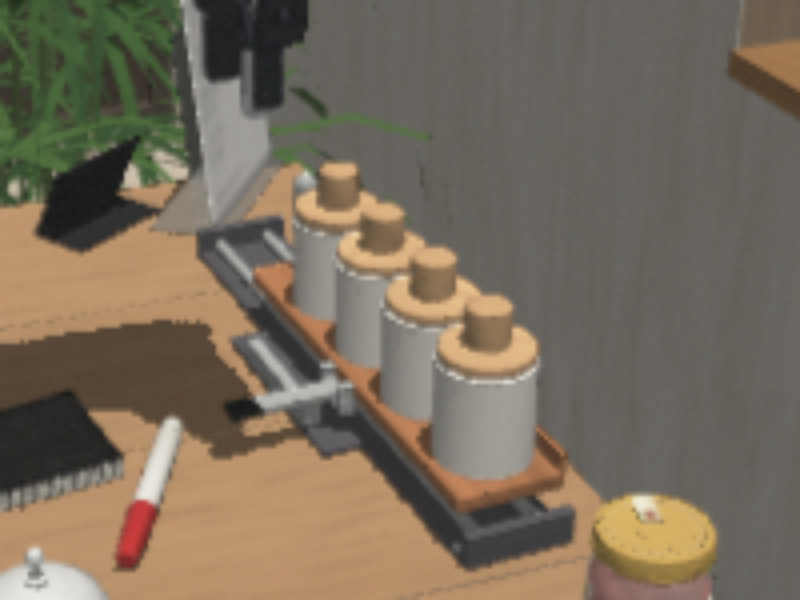

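All four rims are down on the canisters (knobs at (340,180) to (490,315)), and the lever is level with its black pad at (243,408). Next I'll pinch the pad.

>>> {"name": "step_arm", "arguments": {"targets": [-0.004,0,0.04,0,0,0,0.2,0,0,0.045,0,0,0,0.2,0,0,0.045,0,0,0,0.2,0,0,0.035,0,0,0,0.2,0,0,0.02,0,0,0,0.2,0,0,0.015,0,0,0,0.2,0,0,0.004,0,0,0,0.2,0,0,0,0,0,0,-0.2,0,0,0,0,0,0,-0.6,0,0,0,0,0,0,-1,0,0,0,0,0,0,-1,0,0,0,0,0,0,-1], "squeeze": 30}}

```text
time_s: 45.95
eef_pos: [0.4258, -0.024, 0.0426]
ee_rot: [[0.998, 0.062, 0.001], [0.062, -0.998, 0.001], [0.001, -0.001, -1.0]]
contact_force: [-1.3, 2.5, 7.0]
grip_width: 0.177
grip_force: 30.8
```

>>> {"name": "step_arm", "arguments": {"targets": [0.0005,0,-0.0043,0,0,0,-1,0.0005,0,-0.0043,0,0,0,-1,0.001,0,-0.0042,0,0,0,-1,0.001,0,-0.0042,0,0,0,-1,0.0017,0,-0.004,0,0,0,-1,0.0017,0,-0.004,0,0,0,-1,0.0023,0,-0.0037,0,0,0,-1,0.0023,0,-0.0037,0,0,0,-1,0.0027,0,-0.0033,0,0,0,-1,0.0027,0,-0.0033,0,0,0,-1,0,0,0,0,0,0,-1]}}

```text
time_s: 47.32
eef_pos: [0.4402, -0.0233, 0.0808]
ee_rot: [[0.998, 0.062, -0.003], [0.062, -0.998, 0.001], [-0.003, -0.001, -1.0]]
contact_force: [-1.7, 5.4, -3.7]
grip_width: 0.177
grip_force: 29.8
```

>>> {"name": "step_arm", "arguments": {"targets": [0.003,0,-0.003,0,0,0,-1,0.003,0,-0.003,0,0,0,-1,0.002,0,-0.0015,0,0,0,-1,0.001,0,-0.001,0,0,0,-1,0,0,0,0,0,0,-1]}}

```text
time_s: 47.95
eef_pos: [0.4483, -0.0228, 0.0888]
ee_rot: [[0.998, 0.061, -0.005], [0.061, -0.998, 0.001], [-0.005, -0.001, -1.0]]
contact_force: [-1.6, 4.9, -5.6]
grip_width: 0.172
grip_force: 29.5
```

>>> {"name": "step_arm", "arguments": {"targets": [0.002,0,-0.0015,0,0,0,-1,0.002,0,-0.0015,0,0,0,-1,0,0,0,0,0,0,-1]}}

```text
time_s: 48.32
eef_pos: [0.4519, -0.0226, 0.0918]
ee_rot: [[0.998, 0.061, -0.005], [0.061, -0.998, 0.001], [-0.005, -0.001, -1.0]]
contact_force: [-3.4, 5.7, -5.5]
grip_width: 0.171
grip_force: 29.5
```

>>> {"name": "step_arm", "arguments": {"targets": [0,0,0,0,0,0,-0.3,0,0,0,0,0,0,0.2,0,0,0,0,0,0,0.2,0,0,-0.03,0,0,0,0.2,0,0,-0.04,0,0,0,0.2,0,0,-0.04,0,0,0,0.2,0,0,0,0,0,0,0.2]}}

```text
time_s: 49.2
eef_pos: [0.4571, -0.0232, 0.2054]
ee_rot: [[0.998, 0.061, 0.007], [0.061, -0.998, 0.001], [0.007, -0.001, -1.0]]
contact_force: [0.3, -0.2, -0.7]
grip_width: 0.601
grip_force: 0.0
```

Run:
```python
from m import *
go(.428,-.0235,.042)
c=capture('side')
W=cloud(c).reshape(-1,3)
p=W[(W[:,0]>.40)&(W[:,0]<.475)&(abs(W[:,1]+.022)<.03)&(W[:,2]>.045)&(W[:,2]<.11)]
if len(p): print(len(p),p.min(0).round(4),p.max(0).round(4),p.mean(0).round(4))
i=cv2.resize(c['img'][160:260,290:420],None,fx=6,fy=6); cv2.imwrite('pics/s5.png',i[...,::-1])
```

```text
t 49.2 p [ 0.4571 -0.0232  0.2054] delta tool [-0.0302 -0.0014  0.1632] F [ 0.3 -0.2 -0.7] w 0.601 gf 0.0
rot deg [  0.27  -0.35 -89.4 ] q [-0.52  0.21  0.57  2.1  -0.15  0.86 -1.37]
65 [ 0.4371 -0.0317  0.0452] [ 0.4711 -0.0134  0.0795] [ 0.4519 -0.026   0.0642]
```

View pics/s5.png

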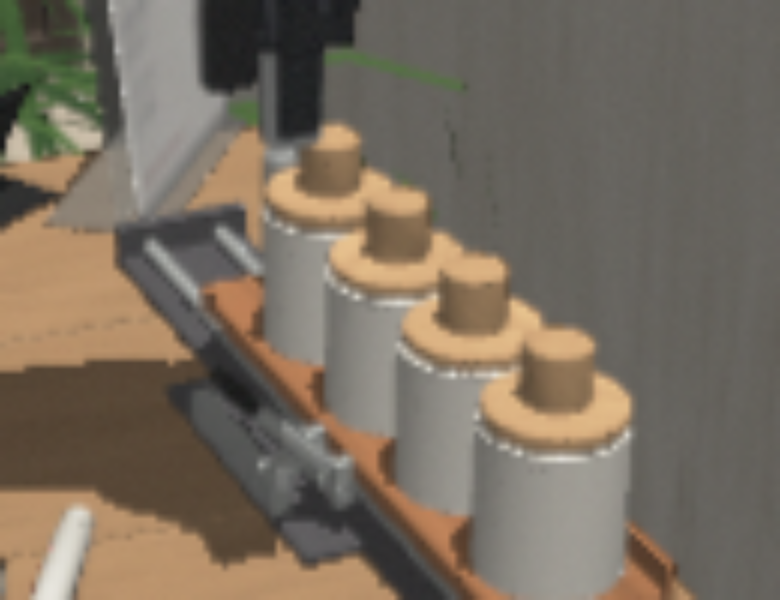

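>>> {"name": "step_arm", "arguments": {"targets": [0,0.03,0,0.2,-0.3,0,-1,0.012,0.035,0,0,0,0,-1,0.016,0.035,0,0,0,0,-1,0.016,0.036,0,0,0,0,-1,0.016,0.035,0,0,0,0,-1,0,0,0,0,0,0,-1,0,0,0.04,0,0,0,-1,0,0,0.04,0,0,0,-1,0,0,0.025,0,0,0,-1,0,0,0.012,0,0,0,-1,0,0,0,0,0,0,-1], "squeeze": 30}}

```text
time_s: 50.62
eef_pos: [0.5234, -0.1889, 0.0837]
ee_rot: [[0.998, 0.062, -0.008], [0.062, -0.998, 0.004], [-0.007, -0.004, -1.0]]
contact_force: [0.1, -0.3, -0.0]
grip_width: 0.001
grip_force: 0.0
```

Run:
```python
from m import *
go(.527,-.185,.088)
```

```text
t 50.62 p [ 0.5234 -0.1889  0.0837] delta tool [ 0.0038 -0.0037 -0.0043] F [ 0.1 -0.3 -0. ] w 0.001 gf 0.0
rot deg [ -0.53   0.14 -89.37] q [-0.1   0.59  0.51  1.93 -0.42  0.74 -0.85]
```

>>> {"name": "step_arm", "arguments": {"targets": [0.007,0,-0.004,0,0,0,-1,0,-0.006,0,0,0,0,-1,0,-0.006,0,0,0,0,-1,0,-0.006,0,0,0,0,-1,0,-0.006,0,0,0,0,-1,0,-0.006,0,0,0,0,-1,0,-0.006,0,0,0,0,-1,0,-0.006,0,0,0,0,-1,0,-0.006,0,0,0,0,-1,0,0,0,0,0,0,-1]}}

```text
time_s: 51.88
eef_pos: [0.5278, -0.1399, 0.0882]
ee_rot: [[0.998, 0.063, -0.007], [0.063, -0.998, 0.004], [-0.007, -0.005, -1.0]]
contact_force: [0.1, 0.1, 1.0]
grip_width: -0.0
grip_force: 0.0
```

>>> {"name": "step_arm", "arguments": {"targets": [0,-0.006,0,0,0,0,-1,0,-0.006,0,0,0,0,-1,0,-0.006,0,0,0,0,-1,0,-0.006,0,0,0,0,-1,0,-0.006,0,0,0,0,-1,0,-0.006,0,0,0,0,-1,0,-0.006,0,0,0,0,-1,0,-0.006,0,0,0,0,-1,0,0,0,0,0,0,-1]}}

```text
time_s: 53.0
eef_pos: [0.5255, -0.092, 0.0888]
ee_rot: [[0.998, 0.063, -0.006], [0.063, -0.998, 0.004], [-0.005, -0.004, -1.0]]
contact_force: [0.8, 0.2, -0.1]
grip_width: 0.001
grip_force: 0.0
```

Run:
```python
from m import *
go(.527,-.05,.088); rims(); rimz(.5272,-.128)
```

```text
t 53.0 p [ 0.5255 -0.092   0.0888] delta tool [ 0.0041 -0.0419  0.0009] F [ 0.8  0.2 -0.1] w 0.001 gf 0.0
rot deg [-4.40e-01  4.00e-02 -8.93e+01] q [-0.29  0.55  0.52  1.98 -0.41  0.72 -1.02]
top mouth_0 0.68 [0.513 0.157 0.1  ]
top mouth_0 0.63 [0.516 0.09  0.1  ]
top brake_hinge 0.63 [0.478 0.076 0.026]
top post_top 0.67 [0.504 0.203 0.108]
top fit mouth0 [0.5155 0.0307 0.0242] 215 rms 0.0059
side mouth_0 0.81 [ 0.519 -0.03   0.1  ]
side mouth_0 0.78 [0.511 0.163 0.1  ]
side mouth_0 0.76 [0.508 0.09  0.1  ]
side mouth_0 0.71 [0.525 0.023 0.1  ]
side mouth_0 0.69 [0.517 0.232 0.1  ]
side brake_hinge 0.69 [0.477 0.091 0.026]
side brake_hinge 0.33 [0.471 0.153 0.026]
side brake_pad 0.54 [0.448 0.078 0.07 ]
side post_top 0.89 [0.515 0.226 0.108]
side fit mouth0 [ 0.5235 -0.0781  0.1349] 466 rms 0.0148
side pad 55 [0.4458 0.0701 0.0642] [0.43  0.065 0.045] [0.466 0.082 0.08 ]
knob top z [0.1943 0.1998] rim top [0.1101 0.1204 0.1223]
knob mid [ 0.5272 -0.1287  0.1549]
```

>>> {"name": "step_arm", "arguments": {"targets": [0,-0.002,0,0,0,0,-1,0,-0.002,0,0,0,0,-1,0,-0.001,0,0,0,0,-1,0,0,0,0,0,0,-1]}}

```text
time_s: 54.05
eef_pos: [0.5252, -0.0883, 0.0889]
ee_rot: [[0.998, 0.062, -0.005], [0.062, -0.998, 0.003], [-0.005, -0.004, -1.0]]
contact_force: [-0.2, -1.5, 0.6]
grip_width: -0.001
grip_force: 0.0
```

>>> {"name": "step_arm", "arguments": {"targets": [0,-0.001,0,0,0,0,-1,0,-0.001,0,0,0,0,-1,0,-0.001,0,0,0,0,-1,0,0,0,0,0,0,-1]}}

```text
time_s: 54.55
eef_pos: [0.5253, -0.0869, 0.0895]
ee_rot: [[0.998, 0.06, -0.004], [0.06, -0.998, 0.002], [-0.004, -0.002, -1.0]]
contact_force: [-1.2, -5.2, 4.7]
grip_width: -0.0
grip_force: 0.0
```

>>> {"name": "step_arm", "arguments": {"targets": [0,-0.001,0,0,0,0,-1,0,-0.001,0,0,0,0,-1,0,0,0,0,0,0,-1]}}

```text
time_s: 54.92
eef_pos: [0.5257, -0.086, 0.09]
ee_rot: [[0.998, 0.059, -0.003], [0.059, -0.998, 0.001], [-0.003, -0.001, -1.0]]
contact_force: [-0.5, -8.4, 7.5]
grip_width: 0.002
grip_force: 0.0
```

>>> {"name": "step_arm", "arguments": {"targets": [0,-0.002,0,0,0,0,-1,0,-0.002,0,0,0,0,-1,0,0,0,0,0,0,-1]}}

```text
time_s: 55.3
eef_pos: [0.5263, -0.0839, 0.0911]
ee_rot: [[0.998, 0.058, -0.001], [0.058, -0.998, -0.001], [-0.001, 0.001, -1.0]]
contact_force: [-0.6, -12.0, 13.5]
grip_width: -0.004
grip_force: 0.0
```

Run:
```python
from m import *
go(.527,-.05,.088)
W=cloud(capture('side')).reshape(-1,3)
p=W[(W[:,0]>.40)&(W[:,0]<.475)&(abs(W[:,1]-.075)<.03)&(W[:,2]>.045)&(W[:,2]<.11)]
print(len(p),p.min(0).round(4),p.max(0).round(4),p.mean(0).round(4))
```

```text
t 55.3 p [ 0.5263 -0.0839  0.0911] delta tool [ 0.0026 -0.0338  0.003 ] F [ -0.6 -12.   13.5] w -0.004 gf 0.0
rot deg [ 2.00e-02  7.00e-02 -8.96e+01] q [-0.31  0.54  0.52  1.99 -0.41  0.71 -1.05]
53 [0.43   0.0678 0.0466] [0.4623 0.0835 0.0798] [0.4448 0.0733 0.065 ]
```

>>> {"name": "step_arm", "arguments": {"targets": [0,0.01,0,0,0,0,-1,0,0.01,0,0,0,0,-1,0,0.005,-0.03,0,0,0,-1,0,0,-0.04,0,0,0,-1,0,0,-0.04,0,0,0,-1,-0.03,-0.03,0,0,0,0,-1,-0.03,-0.04,0,0,0,0,-1,-0.012,-0.04,0,0,0,0,-1,0,-0.04,0,0,0,0,-1,0,-0.035,0,0,0,0,-1,0,0,0,0,0,0,-1,0,0,0,0,0,0,-1]}}

```text
time_s: 56.85
eef_pos: [0.4432, 0.0751, 0.1996]
ee_rot: [[0.998, 0.062, -0.006], [0.062, -0.998, 0.003], [-0.006, -0.003, -1.0]]
contact_force: [-0.3, -0.7, -0.3]
grip_width: 0.0
grip_force: 0.0
```

Run:
```python
from m import *
go(.442,.0755,.115)
W=cloud(capture('side')).reshape(-1,3)
p=W[(W[:,0]>.40)&(W[:,0]<.475)&(abs(W[:,1]-.075)<.03)&(W[:,2]>.045)&(W[:,2]<.1)]
print(len(p),p.min(0).round(4),p.max(0).round(4),p.mean(0).round(4))
c=capture('side'); i=cv2.resize(c['img'][130:270,270:440],None,fx=4,fy=4); cv2.imwrite('pics/s6.png',i[...,::-1])
```

```text
t 56.85 p [0.4432 0.0751 0.1996] delta tool [-0.0007 -0.0002  0.0846] F [-0.3 -0.7 -0.3] w 0.0 gf 0.0
rot deg [ -0.41   0.14 -89.35] q [-0.73  0.21  0.57  2.11 -0.16  0.86 -1.58]
55 [0.4303 0.0668 0.0453] [0.4656 0.0843 0.0803] [0.4455 0.0735 0.0643]
```

View pics/s6.png

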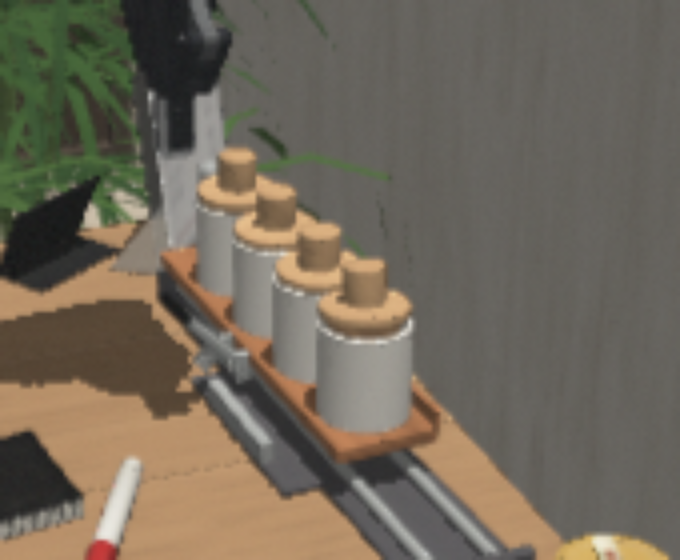

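>>> {"name": "step_arm", "arguments": {"targets": [0,0,0.04,0,0,0,-1,0,0,0.035,0,0,0,-1,0,0,0.015,0,0,0,-1,-0.002,0,0.01,0,0,0,-1,-0.004,0,0.01,0,0,0,-1,-0.004,0,0.01,0,0,0,-1,-0.004,0,0.01,0,0,0,-1,-0.003,0,0.007,0,0,0,-1,-0.002,0,0.005,0,0,0,-1,0,0,0,0,0,0,-1]}}

```text
time_s: 58.2
eef_pos: [0.423, 0.0749, 0.0575]
ee_rot: [[0.998, 0.062, -0.007], [0.062, -0.998, 0.003], [-0.007, -0.004, -1.0]]
contact_force: [0.1, -0.6, -0.9]
grip_width: -0.001
grip_force: 0.0
```

>>> {"name": "step_arm", "arguments": {"targets": [0,0,0.0015,0,0,0,-1,0,0,0.0015,0,0,0,-1,0,0,0,0,0,0,-1]}}

```text
time_s: 58.58
eef_pos: [0.4228, 0.0749, 0.0557]
ee_rot: [[0.998, 0.061, -0.007], [0.061, -0.998, 0.004], [-0.007, -0.005, -1.0]]
contact_force: [-5.8, -0.6, 17.8]
grip_width: -0.002
grip_force: 9.2
```

>>> {"name": "step_arm", "arguments": {"targets": [0,0,0.0015,0,0,0,-1,0,0,0,0,0,0,-1]}}

```text
time_s: 58.82
eef_pos: [0.4228, 0.0749, 0.055]
ee_rot: [[0.998, 0.061, -0.008], [0.061, -0.998, 0.005], [-0.007, -0.006, -1.0]]
contact_force: [-9.1, -1.5, 34.3]
grip_width: -0.002
grip_force: 16.6
```

Hard stop. I'll retreat upwards and towards the robot, then check everything.

>>> {"name": "step_arm", "arguments": {"targets": [0,0,-0.01,0,0,0,-1,0,0,-0.03,0,0,0,-1,0,0,-0.04,0,0,0,-1,0,0,-0.04,0,0,0,-1,0,-0.02,-0.04,0,0,0,-1,0,-0.03,-0.03,0,0,0,-1,0,-0.04,0,0,0,0,-1,0,-0.04,0,0,0,0,-1,0,0,0,0,0,0,-1,0,0,0,0,0,0,-1]}}

```text
time_s: 60.08
eef_pos: [0.4163, 0.2032, 0.2435]
ee_rot: [[0.998, 0.062, -0.006], [0.062, -0.998, 0.002], [-0.006, -0.002, -1.0]]
contact_force: [0.2, 0.0, -0.4]
grip_width: 0.004
grip_force: 0.0
```

Run:
```python
from m import *
go(.442,.0755,.115)
c=capture('side');W=cloud(c).reshape(-1,3)
p=W[(W[:,0]>.40)&(W[:,0]<.455)&(abs(W[:,1]-.075)<.02)&(W[:,2]>.018)&(W[:,2]<.1)]
print('lever',len(p),p.min(0).round(4),p.max(0).round(4),np.median(p,0).round(4))
for k in range(4): rimz(.5272-.0061-.004*k,-.128+.0983+.0639*k)
i=cv2.resize(c['img'][130:270,270:440],None,fx=4,fy=4); cv2.imwrite('pics/s7.png',i[...,::-1])
save(capture('top'),'t7')
```

```text
t 60.08 p [0.4163 0.2032 0.2435] delta tool [0.0186 0.1294 0.1281] F [ 0.2  0.  -0.4] w 0.004 gf 0.0
rot deg [ -0.39   0.18 -89.37] q [-0.98  0.16  0.52  2.04 -0.1   0.97 -1.91]
lever 86 [0.4091 0.0659 0.0248] [0.4548 0.0872 0.0333] [0.4306 0.0739 0.0306]
knob top z [0.1343 0.1357] rim top [0.1062 0.112  0.1126]
knob mid [ 0.5212 -0.0305  0.1231]
knob top z [0.1317 0.1327] rim top [0.1053 0.108  0.1086]
knob mid [0.5169 0.0323 0.12  ]
knob top z [0.1316 0.1329] rim top [0.1051 0.1077 0.1089]
knob mid [0.5115 0.098  0.1197]
knob top z [0.1325 0.1339] rim top [0.1053 0.1091 0.1099]
knob mid [0.5084 0.1615 0.1201]
```

View pics/s7.png

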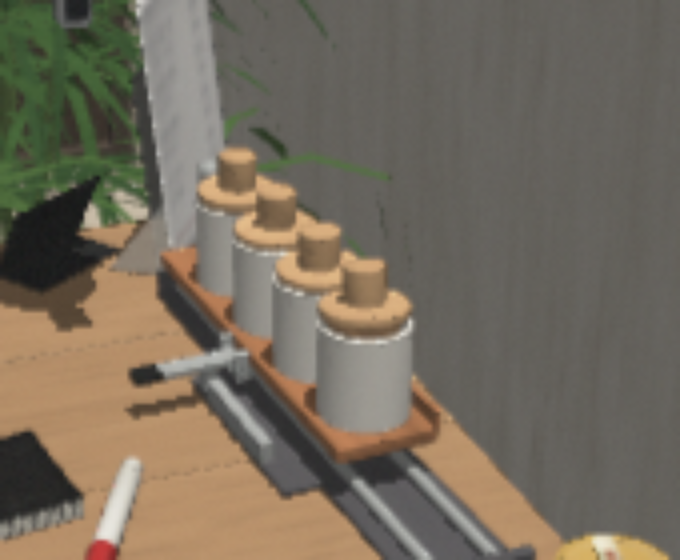

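View pics/t7.png

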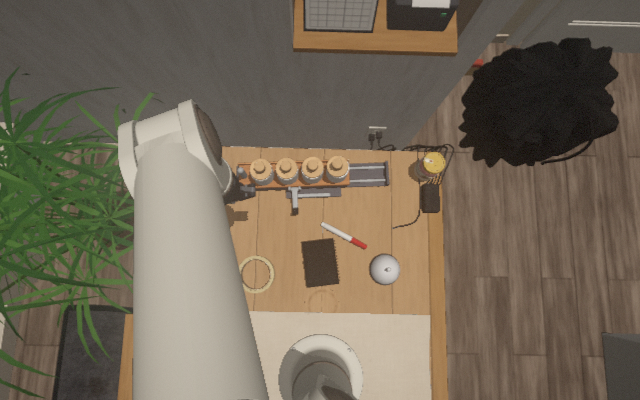

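The lever is down, but the nearest stopper (365,290) now sits about 2.5 mm high: my push caught its rim. I'll press it back down from above.

>>> {"name": "step_arm", "arguments": {"targets": [0,0.04,0,-0.4,0.2,0,-1,0,0.04,0,0,0,0,-1,0.02,0.04,0,0,0,0,-1,0.025,0.04,0,0,0,0,-1,0.025,0.04,0,0,0,0,-1,0.021,0.039,0,0,0,0,-1,0,0,0.03,0,0,0,-1,0,0,0.03,0,0,0,-1,0,0,0.012,0,0,0,-1,0,0,0,0,0,0,-1,0,0,0,0,0,0,-1]}}

```text
time_s: 61.75
eef_pos: [0.523, -0.0292, 0.1734]
ee_rot: [[0.998, 0.062, 0.0], [0.062, -0.998, -0.003], [0.0, 0.003, -1.0]]
contact_force: [0.3, 0.3, -0.1]
grip_width: -0.001
grip_force: 0.0
```

Run:
```python
from m import *
go(.522,-.030,.161)
```

```text
t 61.75 p [ 0.523  -0.0292  0.1734] delta tool [-0.001   0.0007  0.0124] F [ 0.3  0.3 -0.1] w -0.001 gf 0.0
rot deg [  0.15   0.15 -89.37] q [-0.52  0.41  0.64  1.97 -0.31  0.86 -1.22]
```

>>> {"name": "step_arm", "arguments": {"targets": [-0.001,0.001,0.01,0,0,0,-1,0,0,0.003,0,0,0,-1,0,0,0.0015,0,0,0,-1,0,0,0.001,0,0,0,-1,0,0,0,0,0,0,-1]}}

```text
time_s: 62.38
eef_pos: [0.5215, -0.0323, 0.1577]
ee_rot: [[0.998, 0.06, -0.001], [0.06, -0.998, -0.005], [-0.001, 0.005, -1.0]]
contact_force: [-2.9, -3.6, 7.3]
grip_width: -0.001
grip_force: 3.8
```

>>> {"name": "step_arm", "arguments": {"targets": [0,0,0.001,0,0,0,-1,0,0,0.001,0,0,0,-1,0,0,0,0,0,0,-1]}}

```text
time_s: 62.75
eef_pos: [0.5212, -0.0336, 0.1561]
ee_rot: [[0.998, 0.059, -0.001], [0.059, -0.998, -0.006], [-0.001, 0.006, -1.0]]
contact_force: [-4.1, -7.3, 11.9]
grip_width: 0.003
grip_force: 6.1
```

>>> {"name": "step_arm", "arguments": {"targets": [0,0,0.001,0,0,0,-1,0,0,0,0,0,0,-1,0,0,-0.01,0,0,0,-1,0,0,-0.04,0,0,0,-1,0,0,-0.04,0,0,0,-1,-0.03,-0.04,0,0,0,0,-1,-0.03,-0.04,0,0,0,0,-1,-0.02,-0.04,0,0,0,0,-1,0,-0.04,0,0,0,0,-1,0,-0.04,0,0,0,0,-1,0,-0.04,0,0,0,0,-1,0,0,0,0,0,0,-1]}}

```text
time_s: 64.25
eef_pos: [0.4259, 0.2084, 0.2431]
ee_rot: [[0.998, 0.068, -0.001], [0.068, -0.998, -0.003], [-0.002, 0.003, -1.0]]
contact_force: [-0.5, -0.1, 0.3]
grip_width: 0.001
grip_force: 0.0
```

Run:
```python
from m import *
go(.442,.0755,.115)
c=capture('side');W=cloud(c).reshape(-1,3)
p=W[(W[:,0]>.40)&(W[:,0]<.455)&(abs(W[:,1]-.075)<.02)&(W[:,2]>.018)&(W[:,2]<.1)]
print('lever',len(p),p.min(0).round(4),p.max(0).round(4),np.median(p,0).round(4))
for k in range(4): rimz(.5272-.0061-.004*k,-.128+.0983+.0639*k)
i=cv2.resize(c['img'][150:290,320:420],None,fx=4,fy=4); cv2.imwrite('pics/s8.png',i[...,::-1])
```

```text
t 64.25 p [0.4259 0.2084 0.2431] delta tool [0.0072 0.1334 0.1284] F [-0.5 -0.1  0.3] w 0.001 gf 0.0
rot deg [ 5.000e-02  1.900e-01 -8.901e+01] q [-1.01  0.19  0.55  2.02 -0.12  0.97 -1.9 ]
lever 88 [0.4081 0.0665 0.0237] [0.4548 0.0863 0.0337] [0.4306 0.0737 0.0302]
knob top z [0.1321 0.1329] rim top [0.105  0.1081 0.1089]
knob mid [ 0.521  -0.0303  0.1198]
knob top z [0.1315 0.1325] rim top [0.1054 0.1078 0.1085]
knob mid [0.5173 0.0325 0.1195]
knob top z [0.1314 0.1322] rim top [0.1051 0.1078 0.1086]
knob mid [0.5126 0.0974 0.1186]
knob top z [0.1329 0.1339] rim top [0.1065 0.1094 0.1102]
knob mid [0.5092 0.1612 0.1202]
```

View pics/s8.png

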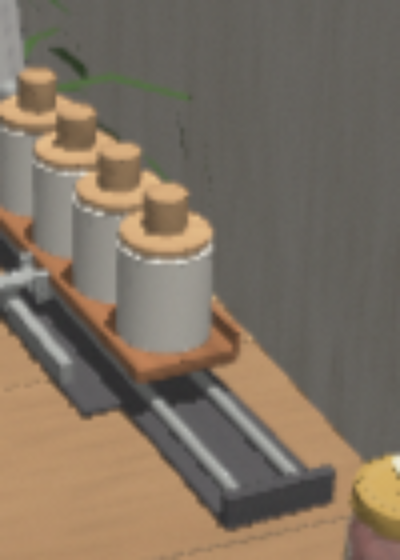

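Stopper 0 is home again. The leftmost one reads about 1 mm high, so I'll press it from above too.

>>> {"name": "step_arm", "arguments": {"targets": [0.027,0.018,0,0,0,0,-1,0.027,0.018,0,0,0,0,-1,0.027,0.0165,0,0,0,0,-1,0,0,0.03,0,0,0,-1,0,0,0.03,0,0,0,-1,0,0,0.015,0,0,0,-1,0,0,0.006,0,0,0,-1,0,0,0.003,0,0,0,-1,0,0,0,0,0,0,-1]}}

```text
time_s: 65.62
eef_pos: [0.5112, 0.1571, 0.1598]
ee_rot: [[0.998, 0.062, -0.0], [0.062, -0.998, -0.003], [-0.001, 0.003, -1.0]]
contact_force: [-0.4, 0.8, 0.4]
grip_width: -0.001
grip_force: 0.0
```

>>> {"name": "step_arm", "arguments": {"targets": [0,-0.003,0.002,0,0,0,-1,0,0,0.0015,0,0,0,-1,0,0,0.001,0,0,0,-1,0,0,0.001,0,0,0,-1,0,0,0,0,0,0,-1]}}

```text
time_s: 66.25
eef_pos: [0.5108, 0.1606, 0.156]
ee_rot: [[0.998, 0.062, -0.001], [0.062, -0.998, -0.001], [-0.001, 0.001, -1.0]]
contact_force: [-6.9, -1.3, 19.9]
grip_width: -0.0
grip_force: 9.7
```

Contact came at 0.156 with 20 N, the same height as the others, so it is home. I'll retreat and hand in.

>>> {"name": "step_arm", "arguments": {"targets": [0,0,-0.01,0,0,0,-1,0,0,-0.04,0,0,0,-1,0,0,-0.04,0,0,0,-1,-0.03,0,0,0,0,0,-1,-0.03,0,0,0,0,0,-1,-0.03,0,0,0,0,0,-1,0,0,0,0,0,0,-1,0,0,0,0,0,0,-1]}}

```text
time_s: 67.25
eef_pos: [0.4216, 0.155, 0.2443]
ee_rot: [[0.998, 0.062, -0.0], [0.062, -0.998, -0.003], [-0.0, 0.003, -1.0]]
contact_force: [0.2, -0.2, 0.4]
grip_width: 0.003
grip_force: 0.0
```

Run:
```python
from m import *
go(.442,.0755,.115)
W=cloud(capture('side')).reshape(-1,3)
p=W[(W[:,0]>.40)&(W[:,0]<.455)&(abs(W[:,1]-.075)<.02)&(W[:,2]>.018)&(W[:,2]<.1)]
print('lever',p.min(0).round(4),p.max(0).round(4))
for k in range(4): rimz(.5272-.0061-.004*k,-.128+.0983+.0639*k)
print(order.job_done())
```

```text
t 67.25 p [0.4216 0.155  0.2443] delta tool [0.0155 0.0803 0.1296] F [ 0.2 -0.2  0.4] w 0.003 gf 0.0
rot deg [  0.11   0.13 -89.36] q [-0.97  0.13  0.6   2.07 -0.09  0.96 -1.83]
lever [0.4098 0.0663 0.0212] [0.4548 0.0851 0.0334]
knob top z [0.1321 0.1333] rim top [0.1052 0.1084 0.1091]
knob mid [ 0.5205 -0.0302  0.1201]
knob top z [0.1312 0.1322] rim top [0.1054 0.1077 0.1084]
knob mid [0.5168 0.0332 0.1199]
knob top z [0.1317 0.132 ] rim top [0.1048 0.1078 0.1085]
knob mid [0.5126 0.0976 0.1197]
knob top z [0.1313 0.1328] rim top [0.1046 0.1074 0.1086]
knob mid [0.5084 0.1609 0.1192]
the job is handed in; nothing more can be done
None
```

The job is handed in: all four stoppers are home and the trolley is locked at its left-hand end stop, but rolling it left lifted the rightmost stopper about 2.5 mm, so I pressed it back down after locking; no verdict came back.

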